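# Put the tube rack into the bench incubator

### The job

Put the rack of sample tubes into the bench incubator. Lift the lid past the balance point until its gas struts hold it wide open on their own, stand the rack upright on the chamber floor and let go of it without knocking over the vial that is already in there, then shut the lid fully.

Things in the scene. Friction and masses are not known exactly. Their poses are not given: they have to be found in the camera images.
- incubator: grey open-topped box fixed to the table, 220 (its x) x 270 (y) mm, control panel on its front (-x), white lid hinged at the rear. Origin: centre of underside, z up. Walls 12.5 mm, rim 104 mm high; chamber floor 12 mm above the table, 195 x 245 mm. A gas strut stands by each side wall in the rear half, leaving 215 mm of width free
- chamber_floor (a point): centre of the chamber floor, on its surface; axes as the incubator's. The rack may stand anywhere on the floor
- lid (a joint): lid angle, rad: 0 shut, 1.62 stop (upright). Struts carry most of the 1.3 kg lid: it needs about 2 N up at the handle; let go below about 0.8 it sinks shut by itself in 1 to 3 s, above about 0.95 the struts push it to the stop in 1 to 3 s and hold it there, so that pulling it back needs about 3 N at its edge. Pulled back below 0.5 and let go, it sinks shut
- lid_hinge (a point): middle of the lid's hinge line, which runs along the incubator's y; at incubator x = +110, z = 110 mm. The point's axes turn with the lid and equal the incubator's when shut
- lid_handle (a point): middle of the handle bar on the lid, round, 12 mm thick, 112 mm long, parallel to the hinge, between two feet. Shut: 206 mm before (-x) and 66 mm above the hinge line, 40 mm above the lid's upper face (34 mm gap under the bar), 20 mm behind the lid's front edge. Turns with the lid
- lid_edge (a point): middle of the upper corner of the lid's front edge: 226 mm before and 26 mm above the hinge line when shut. The lid is 27 mm thick and 274 mm wide. Wide open, this is the top rear corner of the upright lid, about 335 mm above the table; the handle then sticks out behind it, its bar 20 mm lower
- rack_center (a point): blue tube rack with capped tubes, standing on the table, 50 (its x) x 150 (its y) x 80 mm high, 0.1 to 0.16 kg. The body is 50 mm thick up to 50 mm above its underside; the tubes above form a block 40 mm thick, 120 mm long. The point is its centre, 40 mm above its underside
- vial_center (a point): capped sample vial, 28 mm across, 62 mm high, standing in the chamber's rear left corner (incubator +x, +y) from the start; the point is half-way up

How it is judged:
On the way, in this order (a step that is already met when the one before it is completed fails the run):
1. the lid stands wide open on its struts, not touched by the robot (value of joint lid above 1.45 rad and contact force between each of the fingers, the arm and incubator below 0.3 N), for 0.3 s.
2. the rack stands upright on the chamber floor, let go, with the lid still open (value of joint lid above 1.2 rad and x of rack_center in the frame of incubator between -0.085 and 0.085 m and y of rack_center in the frame of incubator between -0.11 and 0.11 m and z of rack_center in the frame of incubator below 0.057 m and angle between rack_center's own z axis and vertical below 0.1 rad and contact force between the fingers and tube_rack below 0.3 N), for 0.2 s.
At the end, for the whole second after the job is handed in: the lid is fully shut (within 0.04 rad), the rack stands upright (within 0.1 rad) on the chamber floor inside, at rest, and the vial still stands upright in the chamber (value of joint lid below 0.04 rad and x of rack_center in the frame of incubator between -0.085 and 0.085 m and y of rack_center in the frame of incubator between -0.11 and 0.11 m and z of rack_center in the frame of incubator below 0.057 m and angle between rack_center's own z axis and vertical below 0.1 rad and angle between vial_center's own z axis and vertical below 0.2 rad and z of vial_center in the frame of incubator below 0.055 m and linear speed of tube_rack below 0.02 m/s); the robot touches nothing.
It fails at once if the vial in the chamber is knocked over (angle between vial_center's own z axis and vertical above 0.6 rad).
It also fails if it takes over 69 s, if anything falls off the work surface, if the arm or the gripper's body presses on something with over 40 N, if the wrist force passes 120 N, or if a joint passes its speed limit or range.

### The arm

A 6-joint arm with a two-finger parallel gripper is mounted at the origin on a cart in front of the work surface, level with it; the furniture and walls round the work are solid. World frame = base frame: x ahead of the robot, y to its left, z up, the work surface at z = 0. Lengths are in m, angles in rad, forces in N, time in s.
With the tool pointing down it reaches from about 0.275 to 0.725 m from the base axis. Payload 15.9 kg.
Tool frame: the origin (TCP) lies at the very end of the fingers, on their centre line; the grasp point (between the pads) lies 19 mm behind it; z points along the fingers, y is the direction in which the jaws open and shut (so a half turn about z gives the same grasp; the last joint's range is limited). The gripper opens to 85 mm and grips with 20 to 120 N. Pads are 22 mm wide; open, the fingers measure 114 mm over their backs; the gripper's body (76 mm by 85 mm) begins 54 mm behind the grasp point. The pads swing forward as they close: fully open they stand 13 mm farther back than shut.
Start: joints at [1.212, 0.213, -0.034, 1.323, 0, 1.571], TCP at [0.176, 0.468, 0.2] pointing down, gripper open.
Joint ranges: [-2.98, 2.98], [-0.74, 1.72], [-1.14, 1.35], [-2.1, 2.04], [-1.57, 1.44], [-3.14, 3.14]. Speed limits (rad/s): [1.89, 1.89, 2.39, 2.57, 3.14, 3.14].

### API

Orientations are given as a unit quaternion [w, x, y, z].
In Python, from cell import env, read_camera gives the robot as it stands.
- The arm moves only by the shell command python3 -m jog 'ROWS' [OPENING] [FORCE]. ROWS is JSON, a list that holds one entry, the list of rows, each a list of 6 numbers: the shift along the tool's x, y, z each as a share of 0.04 m, from -1 to 1, then the turn, a rotation vector about the tool's x, y, z each as a share of 4 degrees, from -1 to 1. A call has 1 to 20 rows; each row shifts and turns the commanded pose from where the row before left it, along the tool's axes as they then stand; what a row does not reach is not made up. A row lasts 1/12 s, in which the tool goes at most 41.7 mm and 7.16 degrees, less where a joint would pass 70% of its speed; a pose out of reach is approached as far as the arm can. A call with a number of a shift or a turn outside -1 to 1 is refused whole. A call with a gripper value outside its range is refused whole. OPENING is the opening, from -1 (shut) to 1 (fully open), so that 0 is half open, set as the call begins (- or left out, the last holds). The fingers move at their own pace and stop on an object; FORCE is the grip in N (left out, the last holds). Time passes only in rows, so rows that do not move let the fingers close. It gives the time, the measured TCP pose, the force and the opening at its end, in the units of the state.
- env.sense(): the state, without advancing time (a new reading comes with each control period).
- read_camera(name): name is "scene" or "side" or "wrist"; returns a dict with "frame" (400x640x3 uint8, red, green, blue), "intrinsics" (3x3 intrinsics, pixels), "extrinsics" (4x4, takes a point from camera to world coordinates). Camera axes: x right, y down, z forward; pixel columns grow to the right and rows downward; lengths in m; the calibration is good to about 2 mm. A picture is of the moment at which its call begins. There is no depth.
- env.finish_job(): hands the job in, once; it reports no verdict.
The state is a dict: "time_s": time; "joint_pos": joint angles; "qvel": joint speeds; "tau": joint torques, N m; "eef_pos": TCP position; "orientation": TCP orientation; "ft_force": force on the tool from outside, world axes, zero at the start; "torque": the same for the moment, N m; "gripper_width": opening from 0.0 (shut) to 1.0 (fully open).
Only numpy, scipy, OpenCV 4.12 (cv2) and the standard library are available. Lean on these libraries where they do the work, as an engineer would, in place of code of your own. Each camera call takes 0.05 s, during which the arm holds its last target.

## Working session

There is one attempt and no reset: what is moved stays moved. The work goes in short steps, Python scripts to look and compute and a shell command to move; the robot and the scene stay as the last step left them, time stands still between calls to the robot, and variables do not carry over. Pictures are saved under pics/ and viewed, and the job is handed in when it is done.

```bash
ls; mkdir -p pics
python3 - <<'E'
from cell import env, read_camera
import cv2,json
s=env.sense(); print({k:(v.tolist() if hasattr(v,'tolist') else v) for k,v in s.items()})
for n in("scene","side","wrist"):
    c=read_camera(n); cv2.imwrite(f"pics/{n}0.png",c["frame"][:,:,::-1]); print(n,c["intrinsics"].round(1).tolist(),c["extrinsics"].round(3).tolist())
E
```

```text
pics
{'time_s': 0.0, 'joint_pos': [1.212028425764561, 0.2133759043738866, -0.03504471341547003, 1.3234843790629325, -4.892044007857899e-06, 1.5708136041664837], 'qvel': [0.0016818493587574272, 0.0010331274036394558, -0.00046419473496817125, 0.00026640673673794887, 0.0023578104447608793, -0.0005304300421586607], 'tau': [-0.0031713175121694803, -68.61653566360474, 48.71111512184143, 0.017924238927662373, -0.00021930166440142784, 3.503927132442186e-05], 'eef_pos': [0.17543459156768346, 0.46782467788449555, 0.1990120144056382], 'orientation': [-9.649487145279543e-05, 0.17843191440308953, 0.9839521048451357, -0.0005458772896610966], 'ft_force': [-0.48134380761393947, -0.00291285405249184, -0.010095421775063633], 'torque': [-0.06063636322127909, -0.023766777620820367, 0.039851616579725115], 'gripper_width': 1.000139544200525}
scene [[363.2, 0.0, 324.5], [0.0, 363.2, 202.8], [0.0, 0.0, 1.0]] [[0.988, -0.112, 0.102, 0.437], [-0.151, -0.804, 0.575, -0.461], [0.017, -0.584, -0.812, 0.813], [0.0, 0.0, 0.0, 1.0]]
side [[409.6, 0.0, 317.1], [0.0, 409.6, 199.4], [0.0, 0.0, 1.0]] [[0.652, 0.642, -0.403, 0.851], [0.758, -0.547, 0.354, -0.289], [0.007, -0.536, -0.844, 0.839], [0.0, 0.0, 0.0, 1.0]]
wrist [[330.3, 0.0, 316.9], [0.0, 330.3, 197.0], [0.0, 0.0, 1.0]] [[0.351, 0.888, 0.297, 0.1], [0.936, -0.333, -0.111, 0.496], [0.0, 0.317, -0.948, 0.373], [0.0, 0.0, 0.0, 1.0]]
```

View pics/scene0.png

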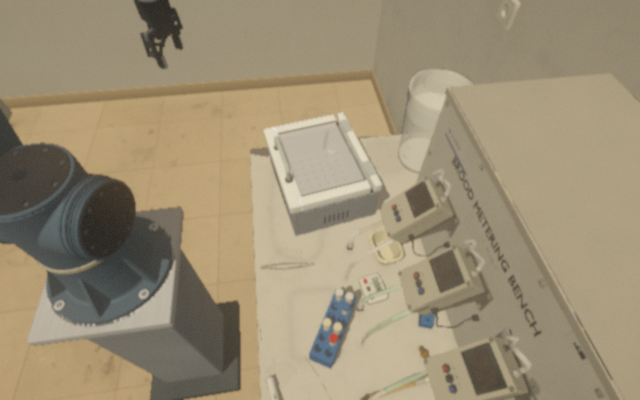

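View pics/side0.png

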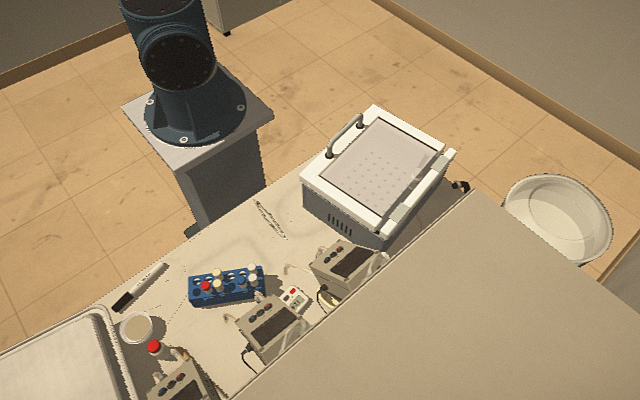

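View pics/wrist0.png

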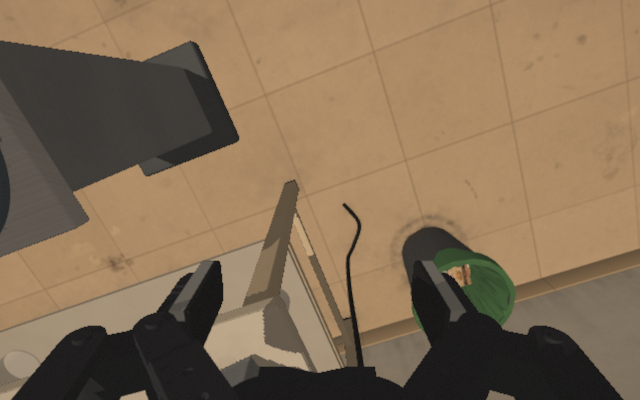

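The scene view shows the incubator around (322,168) with its handle on the left, at about (285,165). The rack is at (335,325), in front of the metering bench. I'll enlarge both.

Run:
```python
import cv2
a=cv2.imread("pics/scene0.png"); b=cv2.imread("pics/side0.png")
cv2.imwrite("pics/c1.png",cv2.resize(a[100:240,250:400],None,fx=5,fy=4.2,interpolation=cv2.INTER_CUBIC)[:588])
cv2.imwrite("pics/c2.png",cv2.resize(b[95:245,295:465],None,fx=4,fy=4,interpolation=cv2.INTER_CUBIC))
r=cv2.resize(a[280:375,300:370],None,fx=6,fy=6,interpolation=cv2.INTER_CUBIC)
cv2.imwrite("pics/c3.png",r)
cv2.imwrite("pics/c4.png",cv2.resize(b[255:315,180:275],None,fx=8,fy=8,interpolation=cv2.INTER_CUBIC))
```

```text
(no output)
```

View pics/c1.png

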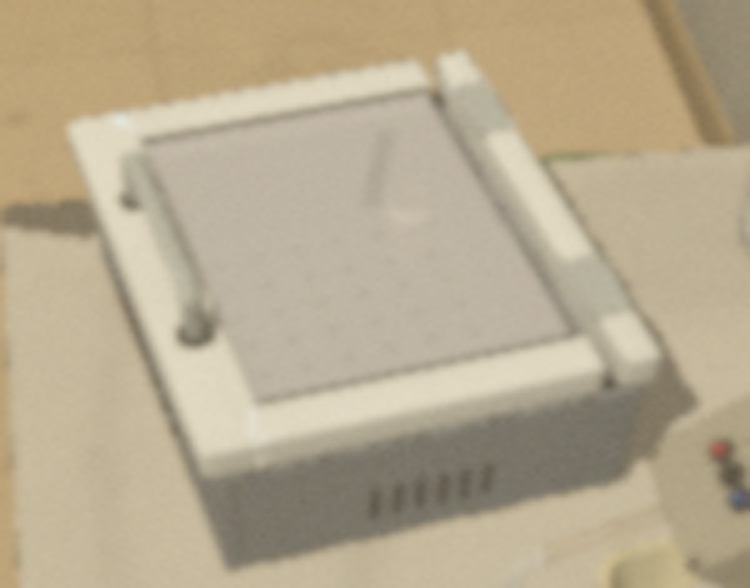

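View pics/c2.png

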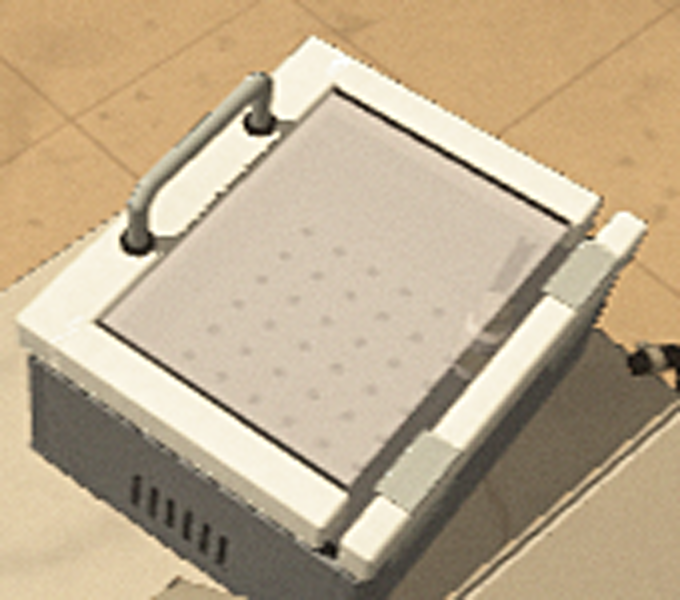

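View pics/c3.png

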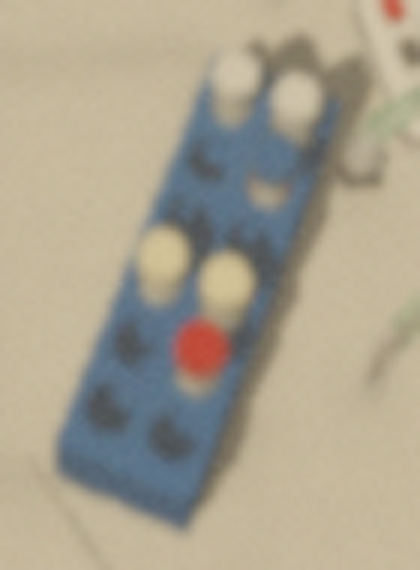

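View pics/c4.png

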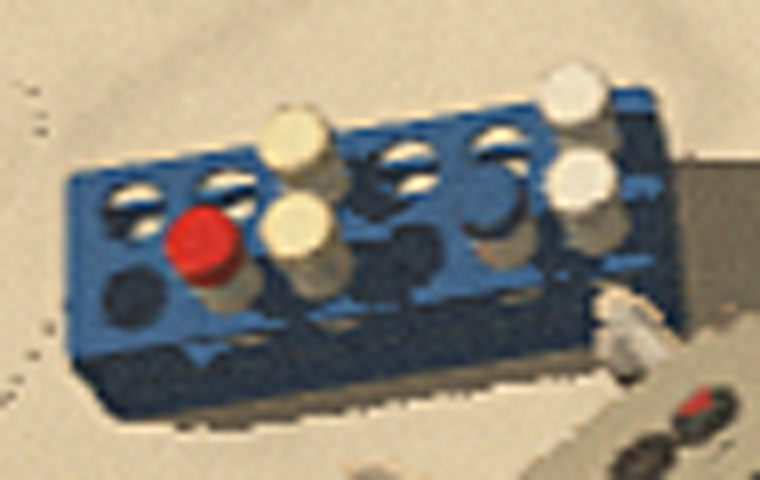

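```bash
cat > h.py <<'E'
from cell import env, read_camera
import numpy as np, cv2
from scipy.optimize import least_squares
from scipy.spatial.transform import Rotation as R
def proj(c,P):
    E=np.linalg.inv(c["extrinsics"]); p=(E[:3,:3]@np.asarray(P).T).T+E[:3,3]; q=(c["intrinsics"]@p.T).T
    return q[:,:2]/q[:,2:]
def fit(obs,x0):
    def w(p,pts):
        c,s=np.cos(p[2]),np.sin(p[2]); pts=np.array(pts)/1000.
        return np.c_[p[0]+c*pts[:,0]-s*pts[:,1],p[1]+s*pts[:,0]+c*pts[:,1],pts[:,2]]
    f=lambda p:np.concatenate([(proj(c,w(p,[o[0] for o in l]))-np.array([o[1] for o in l])).ravel() for c,l in obs])
    r=least_squares(f,x0,loss='soft_l1'); return r.x,r.fun.reshape(-1,2)
def tool():
    s=env.sense(); q=s["orientation"]; return np.array(s["eef_pos"]),R.from_quat([q[1],q[2],q[3],q[0]]),s
def shift(target,Rt=None):
    p,Rc,s=tool(); d=Rc.inv().apply(np.array(target)-p)/0.04
    print("tcp",p.round(4),"shift tool units",d.round(2))
    if Rt is not None:
        print("turn tool units(4deg)",(np.degrees((Rc.inv()*Rt).as_rotvec())/4).round(2))
    return d
E
python3 - <<'E'
from h import *
S=read_camera("scene");D=read_camera("side")
x,r=fit([(S,[((-116,137,136),(264,129.8)),((-116,-137,136),(290,209.5)),((-96,50,176),(277.4,138.1)),((-96,-50,176),(289.4,175)),((-110,-135,0),(296,235.2))]),
(D,[((-116,137,136),(373.8,104.5)),((-116,-137,136),(299.5,175.5)),((-96,50,176),(360.5,114.5)),((-96,-50,176),(330,143.75)),((-110,-135,0),(303.3,207))])],[.5,.2,0])
print("inc",x.round(4));print(r.round(1).tolist())
x,r=fit([(S,[((-25,75,50),(335.8,290)),((25,-75,0),(331.7,367.5)),((-25,-75,0),(310,358.3))]),
(D,[((-25,75,50),(261.9,266.3)),((-25,-75,50),(188.5,277.3)),((25,-75,50),(189.4,300)),((25,-75,0),(195,307.3))])],[.5,-.2,-.3])
print("rack",x.round(4));print(r.round(1).tolist())
E
```

```text
inc [0.5351 0.1682 0.1685]
[[-0.3, -1.3], [0.6, -1.1], [0.2, -0.1], [-1.3, -7.9], [-0.3, 2.2], [-0.1, -0.4], [-1.2, 0.0], [-0.1, 2.2], [2.1, -0.2], [-0.8, 2.7]]
rack [ 0.5065 -0.2281 -0.5415]
[[0.2, -3.3], [-0.5, 0.5], [-0.8, -0.1], [0.5, -0.5], [0.2, -0.2], [-0.6, 0.9], [-0.0, 1.5]]
```

```bash
cat >> h.py <<'E'
def rows(target,n,Rt=None,dec=2,p0=None,R0=None):
    p,Rc,_=tool()
    if p0 is not None:p=np.array(p0)
    if R0 is not None:Rc=R0
    Rt=Rc if Rt is None else Rt
    v=(Rc.inv()*Rt).as_rotvec()/n; d=(np.array(target)-p)/n
    out=[]
    for i in range(n):
        Ri=Rc*R.from_rotvec(v*i)
        out.append([round(float(x),dec) for x in np.r_[Ri.inv().apply(d)/.04,np.degrees(v)/4]])
    print(str(out).replace(" ",""))
    return np.array(target),Rt
def down(yaw): # tool down, tool y at world angle yaw
    y=np.array([np.cos(yaw),np.sin(yaw),0]);z=np.array([0,0,-1.]);return R.from_matrix(np.c_[np.cross(y,z),y,z])
INC=np.array([.535,.168,.1685])
def inc(x,y,z):
    c,s=np.cos(INC[2]),np.sin(INC[2]);return np.array([INC[0]+c*x-s*y,INC[1]+s*x+c*y,z])
E
python3 - <<'E'
from h import *
S=read_camera("scene");D=read_camera("side")
x,r=fit([(S,[((-116,137,136),(264,129.8)),((-116,-137,136),(290,209.5)),((-96,50,176),(277.4,138.1)),((-110,-135,0),(296,235.2))]),
(D,[((-116,137,136),(373.8,104.5)),((-116,-137,136),(299.5,175.5)),((-96,50,176),(360.5,114.5)),((-110,-135,0),(303.3,207))])],[.5,.2,0])
print(x.round(4),r.round(1).tolist())
print(inc(-.096,0,.27)); rows(inc(-.096,0,.27),15,down(.1685))
E
```

```text
[0.5347 0.17   0.1709] [[-0.5, -1.6], [0.5, -1.7], [-0.1, -0.5], [-0.3, 1.6], [0.1, -0.9], [-0.7, -0.4], [0.2, 1.7], [-0.3, 2.3]]
[0.44035961 0.15190044 0.27      ]
[[-0.6,-0.34,-0.12,-0.0,0.0,1.0],[-0.62,-0.3,-0.12,-0.0,0.0,1.0],[-0.64,-0.25,-0.12,-0.0,0.0,1.0],[-0.66,-0.21,-0.12,-0.0,0.0,1.0],[-0.67,-0.16,-0.12,-0.0,0.0,1.0],[-0.68,-0.11,-0.12,-0.0,0.0,1.0],[-0.68,-0.07,-0.12,-0.0,0.0,1.0],[-0.69,-0.02,-0.12,-0.0,0.0,1.0],[-0.69,0.03,-0.12,-0.0,0.0,1.0],[-0.68,0.08,-0.12,-0.0,0.0,1.0],[-0.68,0.12,-0.12,-0.0,0.0,1.0],[-0.67,0.17,-0.12,-0.0,0.0,1.0],[-0.65,0.22,-0.12,-0.0,0.0,1.0],[-0.64,0.26,-0.12,-0.0,0.0,1.0],[-0.62,0.3,-0.12,-0.0,0.0,1.0]]
```

```bash
python3 -m jog '[[[-0.6,-0.34,-0.12,0,0,1],[-0.62,-0.3,-0.12,0,0,1],[-0.64,-0.25,-0.12,0,0,1],[-0.66,-0.21,-0.12,0,0,1],[-0.67,-0.16,-0.12,0,0,1],[-0.68,-0.11,-0.12,0,0,1],[-0.68,-0.07,-0.12,0,0,1],[-0.69,-0.02,-0.12,0,0,1],[-0.69,0.03,-0.12,0,0,1],[-0.68,0.08,-0.12,0,0,1],[-0.68,0.12,-0.12,0,0,1],[-0.67,0.17,-0.12,0,0,1],[-0.65,0.22,-0.12,0,0,1],[-0.64,0.26,-0.12,0,0,1],[-0.62,0.3,-0.12,0,0,1],[0,0,0,0,0,0]]]' 0.2 40
python3 - <<'E'
from h import *
c=read_camera("wrist"); cv2.imwrite("pics/w1.png",c["frame"][:,:,::-1])
shift(inc(-.096,0,.157),down(.1685))
print(proj(c,[inc(-.096,y,.176) for y in(-.05,0,.05)]).round(0))
E
```

```text
time_s: 1.68
eef_pos: [0.4425, 0.1478, 0.2719]
orientation: [0.001, 0.649, 0.76, 0.0]
ft_force: [0.6, 0.6, 0.1]
gripper_width: 0.598
tcp [0.4414 0.1492 0.2716] shift tool units [ 0.07 -0.02  2.86]
turn tool units(4deg) [ 0.    0.   -0.11]
[[315. 236.]
 [314. 182.]
 [314. 122.]]
```

View pics/w1.png

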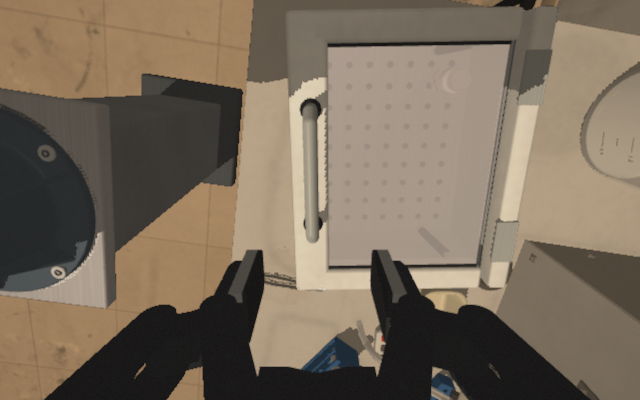

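The bar runs from (310,105) to (313,238), within about 3 px of my prediction. I'll go down and grip it.

```bash
python3 -m jog '[[[0.02,-0.03,0.6,0,0,0],[0.02,-0.02,0.6,0,0,0],[0,0,0.6,0,0,0],[0,0,0.6,0,0,0],[0,0,0.4,0,0,0],[0,0,0,0,0,0]]]' ; python3 -m jog '[[[0,0,0,0,0,0],[0,0,0,0,0,0],[0,0,0,0,0,0],[0,0,0,0,0,0],[0,0,0,0,0,0],[0,0,0,0,0,0]]]' -1 50;  python3 - <<'E'
from h import *
c=read_camera("wrist"); cv2.imwrite("pics/w2.png",c["frame"][:,:,::-1])
print(tool()[2]["ft_force"])
E
```

```text
time_s: 2.23
eef_pos: [0.4356, 0.1519, 0.1566]
orientation: [-0.001, 0.646, 0.763, -0.002]
ft_force: [-0.9, -0.2, -0.3]
gripper_width: 0.601
time_s: 2.73
eef_pos: [0.4382, 0.152, 0.1599]
orientation: [0.0, 0.647, 0.763, 0.0]
ft_force: [-0.2, 0.2, -0.4]
gripper_width: -0.001
[-0.22685235  0.07913344 -0.15865267]
```

View pics/w2.png

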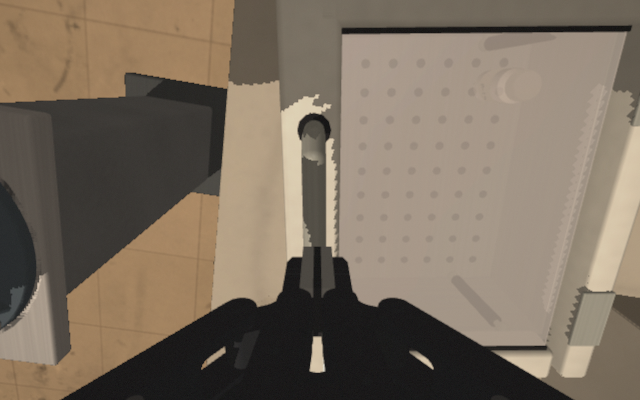

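```bash
python3 - <<'E'
from h import *
c=read_camera("wrist")
p,Rc,s=tool();print(p,s["gripper_width"])
print(proj(c,[inc(-.096,y,.176) for y in(-.05,0,.05)]+[p,p-[0,0,-.019]]).round(0), c["extrinsics"][:3,3])
for n in("scene","side"):
    c=read_camera(n);f=c["frame"][:,:,::-1];u,v=proj(c,[p])[0].astype(int);print(n,u,v)
    cv2.imwrite(f"pics/{n}1.png",cv2.resize(f[v-60:v+60,u-70:u+70],None,fx=5,fy=5,interpolation=cv2.INTER_CUBIC))
E
```

```text
[0.43806798 0.15195401 0.15970528] -0.0019315778040864605
[[320. 326.]
 [320. 248.]
 [320. 155.]
 [316. 234.]
 [316. 250.]] [0.42504164 0.23157446 0.33384912]
scene 282 156
side 345 134
```

View pics/scene1.png

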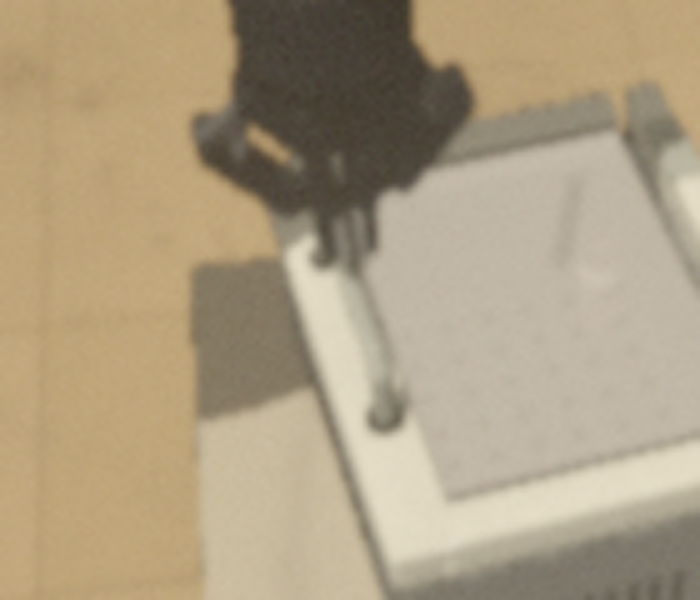

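View pics/side1.png

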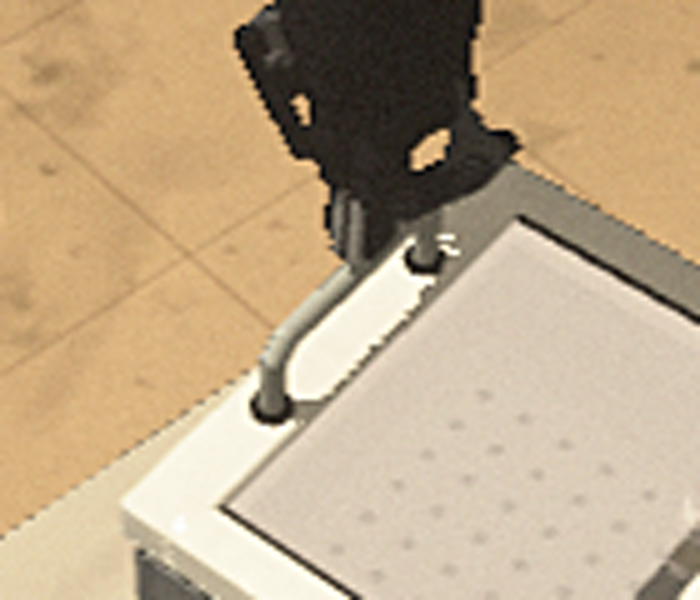

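The side view shows the bar passing between the fingers, but the opening reads 0. A small lift will show whether it's held.

```bash
python3 -m jog '[[[0,0,-0.25,0,0,0],[0,0,-0.25,0,0,0],[0,0.03,-0.25,0,0,0],[0,0.03,-0.25,0,0,0],[0,0,0,0,0,0]]]';  python3 - <<'E'
from h import *
p=tool()[0]
for n in("scene","side"):
    c=read_camera(n);f=c["frame"][:,:,::-1];u,v=proj(c,[p])[0].astype(int);print(n,u,v)
    cv2.imwrite(f"pics/{n}2.png",cv2.resize(f[v-60:v+60,u-70:u+70],None,fx=5,fy=5,interpolation=cv2.INTER_CUBIC))
E
```

```text
time_s: 3.35
eef_pos: [0.4415, 0.1527, 0.2021]
orientation: [0.001, 0.647, 0.763, 0.001]
ft_force: [-1.1, -0.1, -0.0]
gripper_width: 0.001
scene 282 144
side 347 121
```

View pics/side2.png

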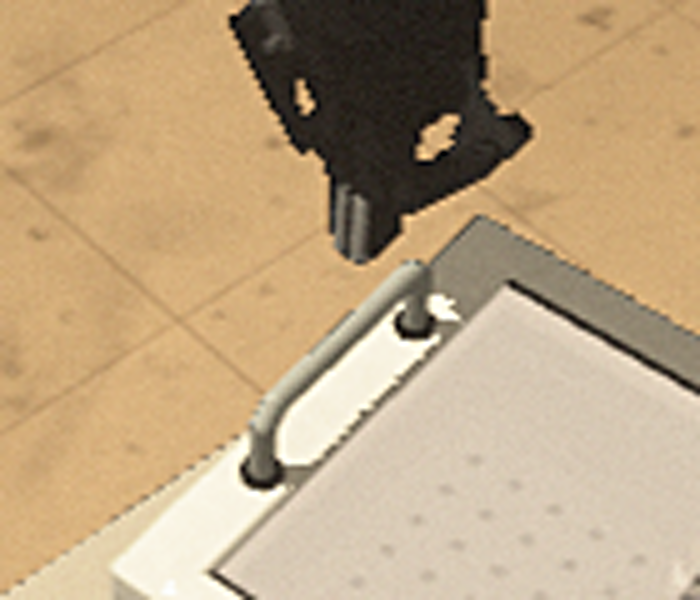

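```bash
python3 - <<'E'
from h import *
S=read_camera("scene");D=read_camera("side")
P=lambda c:c["intrinsics"]@np.linalg.inv(c["extrinsics"])[:3]
for a,b in [((289.5,173),(330,145)),((277.4,138.1),(360,114.7)),((264,129.8),(373.8,104.5)),((290,209.5),(299.5,175.5))]:
    X=cv2.triangulatePoints(P(S),P(D),np.array(a,float),np.array(b,float));print((X[:3]/X[3]).ravel().round(4))
print([inc(-.096,y,.176).round(4) for y in(-.05,.05)],[inc(-.116,y,.136).round(4) for y in(.137,-.137)])
print(proj(S,[inc(-.096,y,.176) for y in(-.056,.056)]),proj(D,[inc(-.096,y,.176) for y in(-.056,.056)]))
for n,c in(("S",S),("D",D)):
    f=c["frame"][:,:,::-1].copy();q=proj(c,[inc(-.096,y,.176) for y in(-.056,.056)]);o=q.mean(0).astype(int)
    g=cv2.resize(f[o[1]-45:o[1]+45,o[0]-45:o[0]+45],None,fx=6,fy=6,interpolation=cv2.INTER_CUBIC)
    for k in q: cv2.circle(g,tuple(((k-o+45)*6).astype(int)),4,(0,0,255),-1)
    cv2.imwrite(f"pics/bar{n}.png",g)
E
```

```text
[0.4489 0.0952 0.1712]
[0.4309 0.2001 0.1798]
[0.3975 0.2846 0.1323]
[0.4416 0.018  0.1282]
[array([0.4487, 0.1026, 0.176 ]), array([0.432 , 0.2012, 0.176 ])] [array([0.3977, 0.2836, 0.136 ]), array([0.4436, 0.0135, 0.136 ])]
[[288.72170479 169.01902602]
 [276.97206655 136.39547666]] [[330.1757862  145.24164805]
 [361.88719949 115.187726  ]]
```

View pics/barS.png

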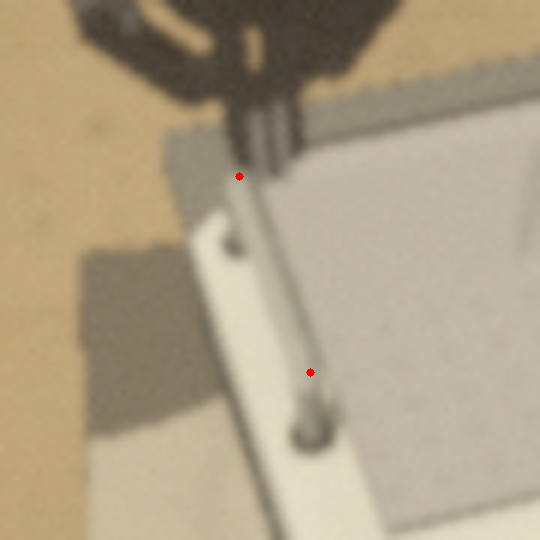

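View pics/barD.png

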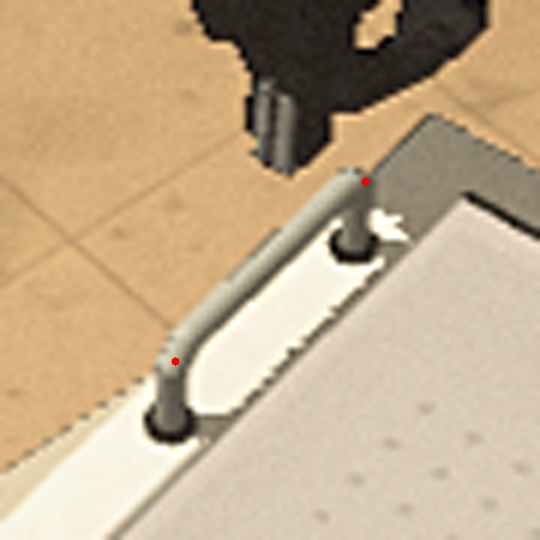

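```bash
python3 -m jog '[[[0,0,0,0,0,0],[0,0,0,0,0,0],[0,0,0,0,0,0],[0,-0.04,0.4,0,0,0],[0,-0.04,0.4,0,0,0],[0,0,0.4,0,0,0],[0,0,0,0,0,0]]]' 0.1;  python3 - <<'E'
from h import *
c=read_camera("wrist"); cv2.imwrite("pics/w3.png",c["frame"][:,:,::-1])
p=tool()[0]
for n in("scene","side"):
    c=read_camera(n);f=c["frame"][:,:,::-1];u,v=proj(c,[p])[0].astype(int);print(n,u,v)
    cv2.imwrite(f"pics/{n}3.png",cv2.resize(f[v-60:v+60,u-70:u+70],None,fx=5,fy=5,interpolation=cv2.INTER_CUBIC))
E
```

```text
time_s: 4.13
eef_pos: [0.4356, 0.1513, 0.149]
orientation: [-0.001, 0.646, 0.763, -0.002]
ft_force: [-0.4, -1.3, -1.1]
gripper_width: 0.551
scene 281 159
side 344 136
```

View pics/side3.png

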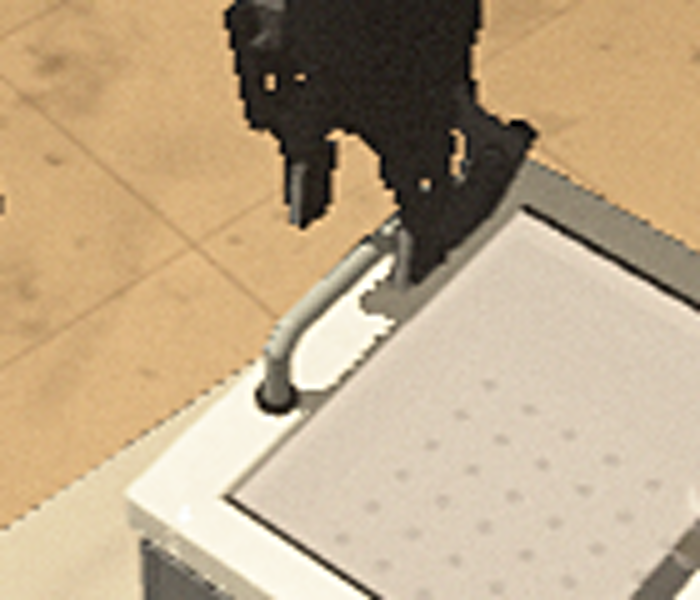

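View pics/w3.png

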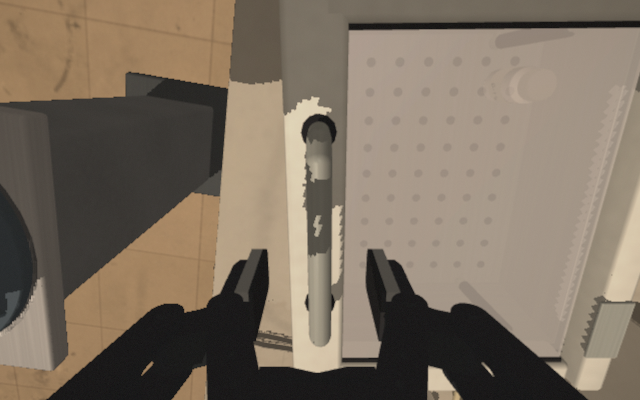

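The bar at about (318,250) sits centred between the fingers. Closing now, a few rows at a time.

```bash
python3 -m jog '[[[0,0,0,0,0,0],[0,0,0,0,0,0]]]' -1 40; python3 -m jog '[[[0,0,0,0,0,0],[0,0,0,0,0,0]]]';python3 -m jog '[[[0,0,0,0,0,0],[0,0,0,0,0,0],[0,0,0,0,0,0]]]';  python3 - <<'E'
from h import *
c=read_camera("wrist"); cv2.imwrite("pics/w4.png",c["frame"][:,:,::-1])
E
```

```text
time_s: 4.45
eef_pos: [0.4377, 0.152, 0.1524]
orientation: [0.0, 0.647, 0.763, 0.001]
ft_force: [0.7, 0.3, -0.4]
gripper_width: 0.274
time_s: 4.62
eef_pos: [0.4374, 0.1519, 0.1519]
orientation: [0.0, 0.647, 0.763, 0.0]
ft_force: [-0.1, -0.5, 0.2]
gripper_width: 0.006
time_s: 4.87
eef_pos: [0.4372, 0.1518, 0.1515]
orientation: [-0.0, 0.647, 0.763, 0.0]
ft_force: [0.0, -0.2, -0.5]
gripper_width: -0.001
```

View pics/w4.png

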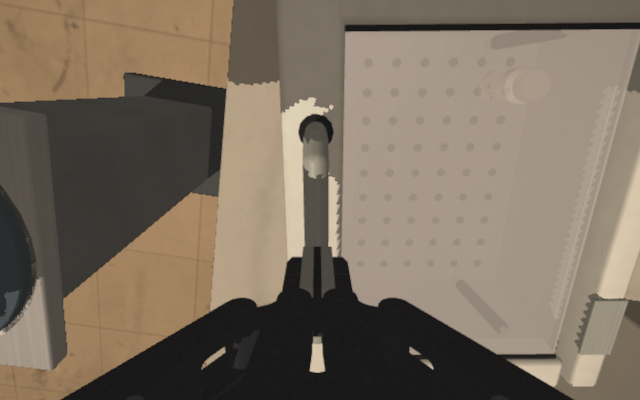

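Run:
```python
from h import *
p=tool()[0]
o=[]
for n in("scene","side"):
    c=read_camera(n);f=c["frame"][:,:,::-1];u,v=proj(c,[p])[0].astype(int)
    o.append(cv2.resize(f[v-30:v+25,u-35:u+30],None,fx=6,fy=9,interpolation=cv2.INTER_CUBIC))
cv2.imwrite("pics/pair5.png",np.hstack(o))
```

```text
(no output)
```

View pics/pair5.png

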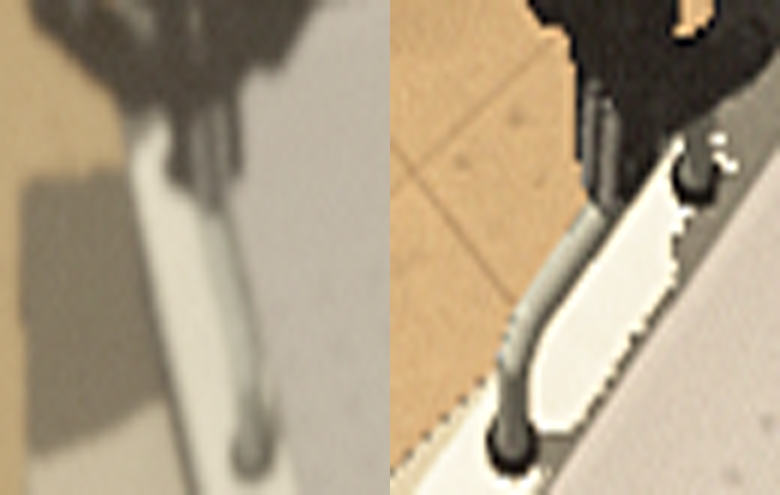

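```bash
python3 -m jog '[[[0,0,-1,0,0,0],[0,0,-1,0,0,0],[0,0,0,0,0,0],[0,0,0,0,0,0]]]';python3 - <<'E'
from h import *
p=tool()[0];print(p)
o=[]
for n in("scene","side"):
    c=read_camera(n);f=c["frame"][:,:,::-1].copy();u,v=proj(c,[p])[0];print(u,v)
    u=int(u);v=int(v)
    g=cv2.resize(f[v-35:v+25,u-25:u+25],None,fx=8,fy=8,interpolation=cv2.INTER_CUBIC)
    q=(proj(c,[p])[0]-[u-25,v-35])*8;cv2.circle(g,tuple(q.astype(int)),3,(0,0,255),-1);o.append(g)
cv2.imwrite("pics/pair6.png",np.hstack(o))
E
```

```text
time_s: 5.35
eef_pos: [0.4384, 0.1522, 0.2334]
orientation: [0.001, 0.647, 0.763, 0.002]
ft_force: [-0.1, -0.4, -1.4]
gripper_width: -0.001
[0.43842317 0.15223513 0.23344476]
279.84379764861336 134.44407437087196
347.81460783019156 110.00466572330882
```

View pics/pair6.png

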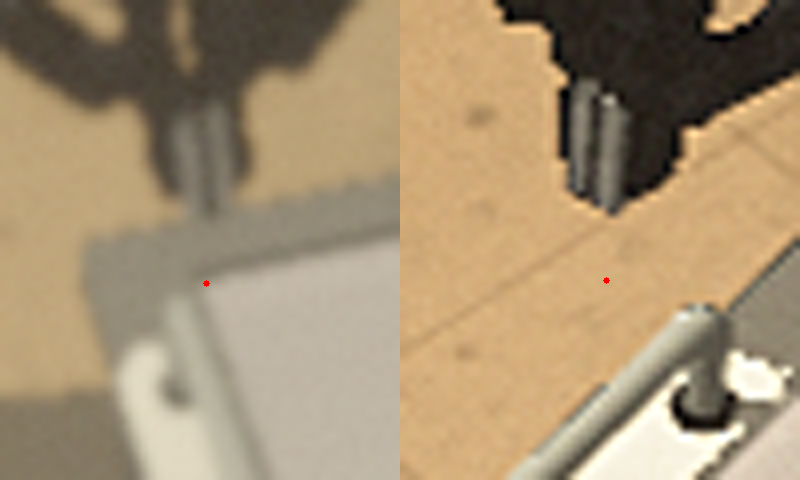

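Run:
```python
from h import *
S=read_camera("scene");D=read_camera("side")
P=lambda c:c["intrinsics"]@np.linalg.inv(c["extrinsics"])[:3]
X=cv2.triangulatePoints(P(S),P(D),np.array((279.8,126.2)),np.array((348.3,101.8)));print((X[:3]/X[3]).ravel(),tool()[0],tool()[2]["time_s"])
```

```text
[0.44048475 0.14925502 0.26001562] [0.43662508 0.15161967 0.2305316 ] 5.55
```

The cameras put the fingertips about 28 mm higher than the reported TCP, so both closes went above the bar. I'll trust the cameras and go about 22 mm lower, watching the force.

```bash
python3 -m jog '[[[0,0,0,0,0,0],[0,0,0,0,0,0],[0,0,0,0,0,0],[0,0,0.6,0,0,0],[0,0,0.6,0,0,0],[0,0,0.5,0,0,0],[0,0,0.4,0,0,0],[0,0,0.2,0,0,0],[0,0,0.2,0,0,0],[0,0,0,0,0,0]]]' 0.1;python3 -m jog '[[[0,0,0,0,0,0],[0,0,0,0,0,0],[0,0,0,0,0,0],[0,0,0,0,0,0],[0,0,0,0,0,0],[0,0,0,0,0,0]]]' -1 40
python3 - <<'E'
from h import *
c=read_camera("wrist"); cv2.imwrite("pics/w7.png",c["frame"][:,:,::-1])
p=tool()[0]; rows(inc(-.096,0,.26),1,down(.1685))
o=[]
for n in("scene","side"):
    c=read_camera(n);f=c["frame"][:,:,::-1];u,v=proj(c,[p])[0].astype(int)
    o.append(cv2.resize(f[v-35:v+25,u-35:u+30],None,fx=6,fy=9,interpolation=cv2.INTER_CUBIC))
cv2.imwrite("pics/pair7.png",np.hstack(o))
E
```

```text
time_s: 6.38
eef_pos: [0.4367, 0.1516, 0.1306]
orientation: [-0.0, 0.647, 0.763, -0.001]
ft_force: [0.3, -0.1, -0.3]
gripper_width: 0.547
time_s: 6.88
eef_pos: [0.4369, 0.1518, 0.1324]
orientation: [-0.0, 0.646, 0.763, 0.0]
ft_force: [-7.4, -1.9, 10.0]
gripper_width: 0.126
[[-0.01,0.09,-3.19,0.0,-0.0,-0.05]]
```

View pics/pair7.png

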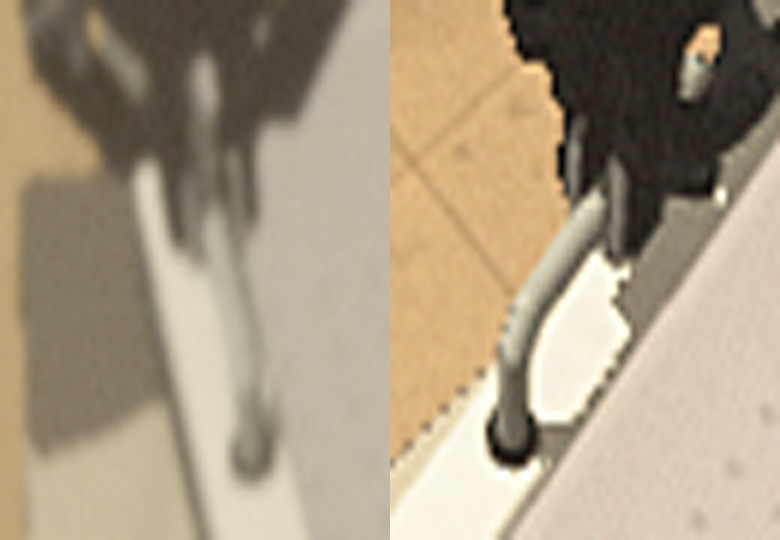

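Gripped: the opening reads 0.126, which matches the 12 mm bar. Next is the lifting arc around the hinge.

Run:
```python
import numpy as np
t=np.linspace(0,1.2,21)+np.radians(17.76)
y=-216*np.cos(t)/40;z=-216*np.sin(t)/40
print(np.c_[0*t[1:],np.diff(y),np.diff(z)].round(2).tolist())
```

```text
[[0.0, 0.11, -0.31], [0.0, 0.13, -0.3], [0.0, 0.14, -0.29], [0.0, 0.16, -0.28], [0.0, 0.18, -0.27], [0.0, 0.19, -0.26], [0.0, 0.21, -0.25], [0.0, 0.22, -0.23], [0.0, 0.24, -0.22], [0.0, 0.25, -0.21], [0.0, 0.26, -0.19], [0.0, 0.27, -0.18], [0.0, 0.28, -0.16], [0.0, 0.29, -0.14], [0.0, 0.3, -0.12], [0.0, 0.31, -0.11], [0.0, 0.31, -0.09], [0.0, 0.32, -0.07], [0.0, 0.32, -0.05], [0.0, 0.32, -0.03]]
```

```bash
python3 -m jog '[[[0,0.11,-0.31,0,0,0],[0,0.13,-0.3,0,0,0],[0,0.14,-0.29,0,0,0],[0,0.16,-0.28,0,0,0],[0,0.18,-0.27,0,0,0],[0,0.19,-0.26,0,0,0],[0,0.21,-0.25,0,0,0],[0,0.22,-0.23,0,0,0]]]';  python3 - <<'E'
from h import *
c=read_camera("side"); cv2.imwrite("pics/s8.png",c["frame"][:,:,::-1])
E
```

```text
time_s: 7.7
eef_pos: [0.4877, 0.1607, 0.2203]
orientation: [-0.002, 0.646, 0.763, -0.001]
ft_force: [-24.9, -1.0, 17.7]
gripper_width: 0.121
```

View pics/s8.png

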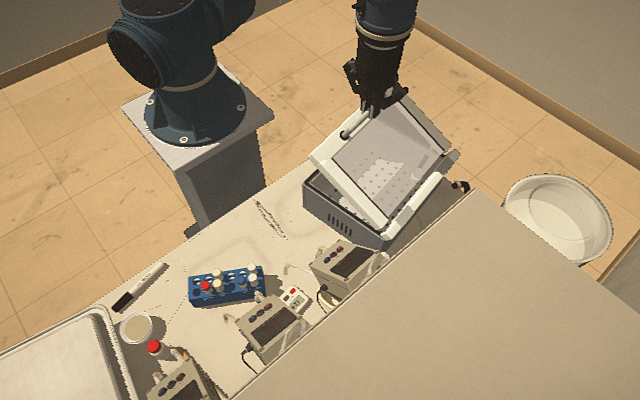

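The lid is rising at about 0.48 rad. The force points outward along the radius, so the arc is slightly too tight; I'll add a small correction.

```bash
python3 -m jog '[[[0,0.12,-0.26,0,0,0],[0,0.21,-0.24,0,0,0],[0,0.26,-0.21,0,0,0],[0,0.27,-0.19,0,0,0],[0,0.28,-0.16,0,0,0],[0,0.29,-0.14,0,0,0]]]'; python3 -m jog '[[[0,0.3,-0.13,0,0,0],[0,0.31,-0.12,0,0,0],[0,0.31,-0.1,0,0,0],[0,0.32,-0.08,0,0,0]]]';  python3 - <<'E'
from h import *
for n in("side","scene"):
  c=read_camera(n); cv2.imwrite(f"pics/{n}9.png",c["frame"][:,:,::-1])
E
```

```text
time_s: 8.25
eef_pos: [0.547, 0.1707, 0.2666]
orientation: [-0.001, 0.646, 0.763, -0.0]
ft_force: [-3.5, 7.2, -3.5]
gripper_width: 0.117
time_s: 8.58
eef_pos: [0.5955, 0.1791, 0.2848]
orientation: [-0.001, 0.646, 0.763, 0.0]
ft_force: [-1.2, 7.1, -1.7]
gripper_width: 0.115
```

View pics/side9.png

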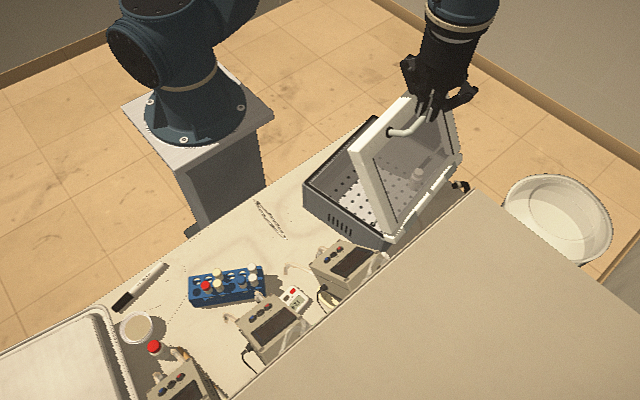

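View pics/scene9.png

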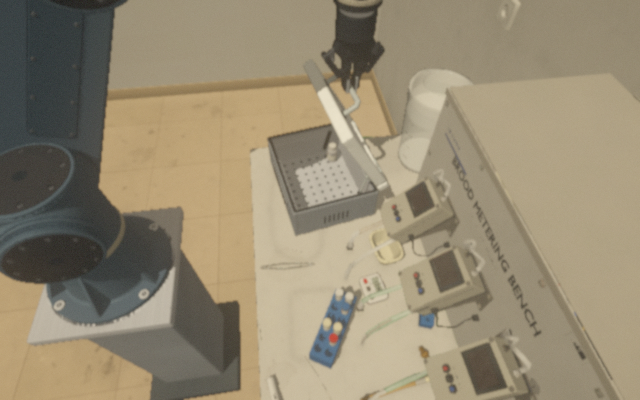

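```bash
python3 -m jog '[[[0,0.32,-0.06,0,0,0],[0,0.32,-0.04,0,0,0],[0,0,0,0,0,0]]]'; python3 -m jog '[[[0,0,0,0,0,0],[0,0.05,0,0,0,0],[0,0.1,-0.3,0,0,0],[0,0.1,-0.7,0,0,0],[0,0,-0.9,0,0,0],[0,0,-0.9,0,0,0],[0,-0.4,-0.3,0,0,0],[0,-0.5,0,0,0,0]]]' -0.4;  python3 - <<'E'
from h import *
for n in("side","scene"):
  c=read_camera(n); cv2.imwrite(f"pics/{n}10.png",c["frame"][:,:,::-1])
E
```

```text
time_s: 8.93
eef_pos: [0.6221, 0.183, 0.2884]
orientation: [-0.0, 0.646, 0.763, 0.001]
ft_force: [1.2, 3.5, -0.9]
gripper_width: 0.114
time_s: 9.6
eef_pos: [0.6252, 0.1862, 0.3544]
orientation: [0.012, 0.646, 0.763, 0.019]
ft_force: [1.2, 0.7, 0.8]
gripper_width: 0.301
```

View pics/side10.png

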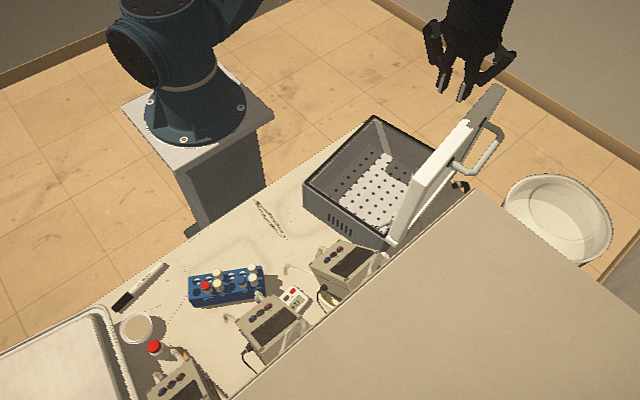

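Run:
```python
from h import *
A,RA=rows([.46,.1,.30],6,down(0.05))
rows([.503,-.226,.17],12,down(-.5415),p0=A,R0=RA)
```

```text
[[-0.24,-0.72,0.2,0.09,-0.02,0.27],[-0.25,-0.72,0.21,0.09,-0.02,0.27],[-0.27,-0.71,0.21,0.09,-0.02,0.27],[-0.28,-0.7,0.21,0.09,-0.02,0.27],[-0.29,-0.7,0.22,0.09,-0.02,0.27],[-0.31,-0.69,0.22,0.09,-0.02,0.27]]
[[-0.68,0.06,0.27,0.0,0.0,0.71],[-0.68,0.09,0.27,0.0,0.0,0.71],[-0.67,0.12,0.27,0.0,0.0,0.71],[-0.67,0.16,0.27,0.0,0.0,0.71],[-0.66,0.19,0.27,0.0,0.0,0.71],[-0.65,0.22,0.27,0.0,0.0,0.71],[-0.64,0.25,0.27,0.0,0.0,0.71],[-0.62,0.28,0.27,0.0,0.0,0.71],[-0.61,0.31,0.27,0.0,0.0,0.71],[-0.59,0.34,0.27,0.0,0.0,0.71],[-0.58,0.37,0.27,0.0,0.0,0.71],[-0.56,0.4,0.27,0.0,0.0,0.71]]
```

```bash
python3 -m jog '[[[-0.24,-0.72,0,0.09,0,0.27],[-0.25,-0.72,0.15,0.09,0,0.27],[-0.27,-0.71,0.21,0.09,0,0.27],[-0.28,-0.7,0.21,0.09,0,0.27],[-0.29,-0.7,0.22,0,0,0.27],[-0.31,-0.69,0.22,0,0,0.27],[0,0,0,0,0,0]]]' 1;  python3 -m jog '[[[-0.68,0.06,0.27,0,0,0.71],[-0.68,0.09,0.27,0,0,0.71],[-0.67,0.12,0.27,0,0,0.71],[-0.67,0.16,0.27,0,0,0.71],[-0.66,0.19,0.27,0,0,0.71],[-0.65,0.22,0.27,0,0,0.71],[-0.64,0.25,0.27,0,0,0.71],[-0.62,0.28,0.27,0,0,0.71],[-0.61,0.31,0.27,0,0,0.71],[-0.59,0.34,0.27,0,0,0.71],[-0.58,0.37,0.27,0,0,0.71],[-0.56,0.4,0.27,0,0,0.71],[0,0,0,0,0,0],[0,0,0,0,0,0]]]'
python3 - <<'E'
from h import *
for n in("side","wrist"):
  c=read_camera(n); cv2.imwrite(f"pics/{n}11.png",c["frame"][:,:,::-1])
shift([.5065,-.228,.1],down(-.5415))
cc,ss=np.cos(-.5415),np.sin(-.5415)
print(proj(c,[[.5065+cc*x-ss*y,-.2281+ss*x+cc*y,.05] for x in(-.025,.025) for y in(-.075,.075)]).round(0))
E
```

```text
time_s: 10.28
eef_pos: [0.4744, 0.1056, 0.3133]
orientation: [0.003, 0.685, 0.728, 0.008]
ft_force: [-1.9, 0.6, 0.7]
gripper_width: 1.001
time_s: 11.45
eef_pos: [0.529, -0.2176, 0.1826]
orientation: [0.001, 0.868, 0.496, 0.011]
ft_force: [-1.2, -1.3, 0.3]
gripper_width: 1.001
tcp [ 0.5293 -0.2161  0.1835] shift tool units [-0.58 -0.37  2.07]
turn tool units(4deg) [ 0.19 -0.26  0.15]
[[277. 268.]
 [273. 121.]
 [325. 268.]
 [327. 122.]]
```

View pics/side11.png

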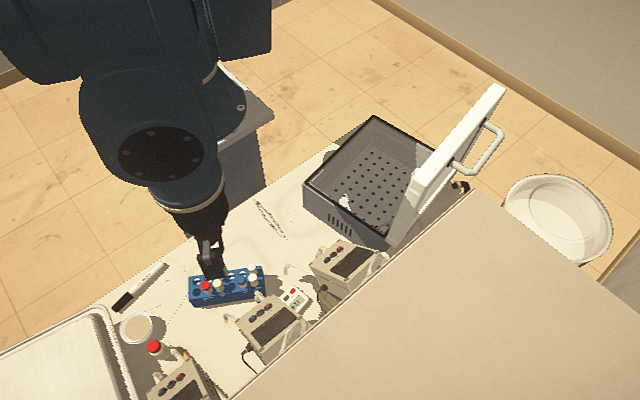

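View pics/wrist11.png

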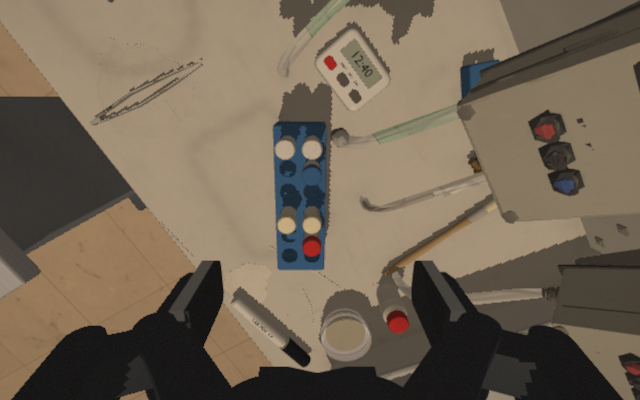

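The open lid is standing by itself, and the rack matches its predicted position within 1–2 px, spanning (274–327, 122–268). I'll move over it and check the finger height before going to the bottom.

```bash
python3 -m jog '[[[-0.3,-0.2,0.4,0.19,-0.26,0.15],[-0.28,-0.17,0.6,0,0,0],[0,0,0.6,0,0,0],[0,0,0.6,0,0,0],[0,0,0.6,0,0,0],[0,0,0.6,0,0,0],[0,0,0,0,0,0],[0,0,0,0,0,0]]]' 0.65 60
python3 - <<'E'
from h import *
shift([.5065,-.228,.0],down(-.5415))
p=tool()[0];o=[]
c=read_camera("wrist"); cv2.imwrite("pics/w12.png",c["frame"][:,:,::-1])
for n in("scene","side"):
    c=read_camera(n);f=c["frame"][:,:,::-1];u,v=proj(c,[p])[0].astype(int);v=min(v,360)
    o.append(cv2.resize(f[v-40:v+40,u-45:u+45],None,fx=4.4,fy=6,interpolation=cv2.INTER_CUBIC))
cv2.imwrite("pics/pair12.png",np.hstack(o))
E
```

```text
time_s: 12.22
eef_pos: [0.5044, -0.2276, 0.0468]
orientation: [-0.001, 0.87, 0.493, -0.0]
ft_force: [0.2, 0.7, 0.5]
gripper_width: 0.827
tcp [ 0.5044 -0.2276  0.0468] shift tool units [0.02 0.05 1.17]
turn tool units(4deg) [-0.02  0.    0.01]
```

View pics/pair12.png

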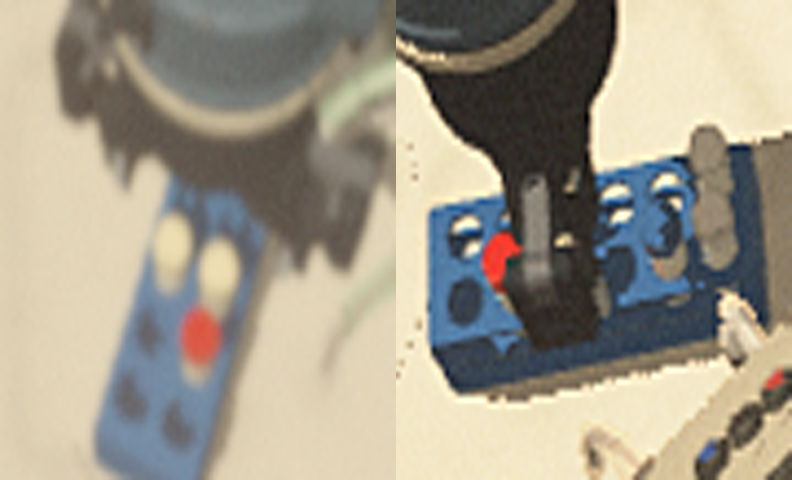

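View pics/w12.png

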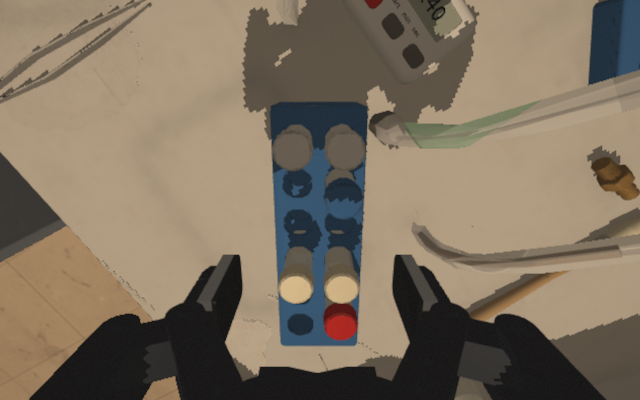

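```bash
python3 -m jog '[[[0.02,0.05,0.35,0,0,0],[0,0,0.35,0,0,0],[0,0,0.2,0,0,0],[0,0,0,0,0,0]]]'; python3 -m jog '[[[0,0,0.1,0,0,0],[0,0,0.1,0,0,0],[0,0,0,0,0,0]]]'
python3 - <<'E'
from h import *
o=[]
p=tool()[0]
for n in("scene","side"):
    c=read_camera(n);f=c["frame"][:,:,::-1];u,v=proj(c,[p])[0].astype(int);v=min(v,360)
    o.append(cv2.resize(f[v-40:v+40,u-45:u+45],None,fx=4.4,fy=6,interpolation=cv2.INTER_CUBIC))
cv2.imwrite("pics/pair13.png",np.hstack(o))
E
```

```text
time_s: 12.7
eef_pos: [0.5062, -0.2286, 0.0098]
orientation: [-0.001, 0.871, 0.492, -0.001]
ft_force: [0.0, 0.4, 0.4]
gripper_width: 0.826
time_s: 12.95
eef_pos: [0.5066, -0.2289, 0.0022]
orientation: [-0.0, 0.871, 0.492, -0.0]
ft_force: [-0.6, -0.0, 0.2]
gripper_width: 0.826
```

View pics/pair13.png

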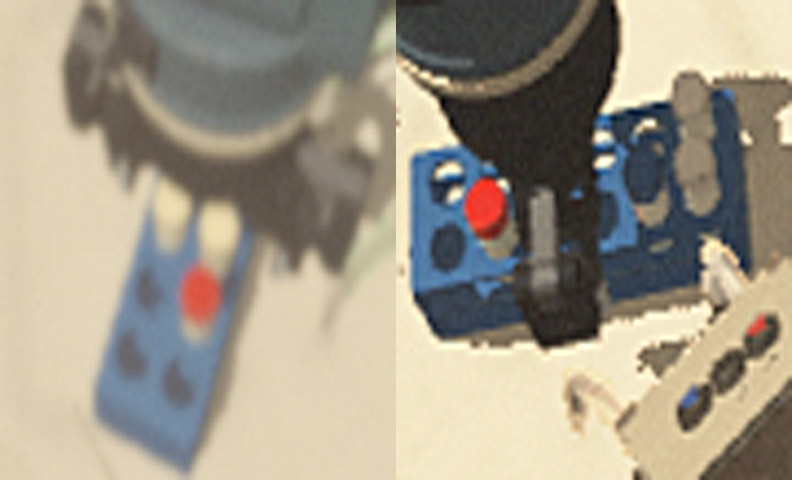

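The fingers now reach well down the rack sides with no contact force. Gripping, then a test lift.

```bash
python3 -m jog '[[[0,0,0,0,0,0],[0,0,0,0,0,0],[0,0,0,0,0,0],[0,0,0,0,0,0],[0,0,0,0,0,0]]]' -1 60; python3 -m jog '[[[0,0,-0.2,0,0,0],[0,0,-0.5,0,0,0],[0,0,-0.7,0,0,0],[0,0,-0.7,0,0,0],[0,0,-0.7,0,0,0],[0,0,0,0,0,0]]]'
python3 - <<'E'
from h import *
o=[]
p=tool()[0]
c=read_camera("wrist"); cv2.imwrite("pics/w14.png",c["frame"][:,:,::-1])
for n in("scene","side"):
    c=read_camera(n);f=c["frame"][:,:,::-1];u,v=proj(c,[p])[0].astype(int);v=min(v,360)
    o.append(cv2.resize(f[v-40:v+40,u-45:u+45],None,fx=4.4,fy=6,interpolation=cv2.INTER_CUBIC))
cv2.imwrite("pics/pair14.png",np.hstack(o))
E
```

```text
time_s: 13.47
eef_pos: [0.5068, -0.229, 0.0029]
orientation: [-0.0, 0.871, 0.492, 0.0]
ft_force: [-2.7, -0.0, 7.3]
gripper_width: 0.568
time_s: 13.97
eef_pos: [0.509, -0.23, 0.1201]
orientation: [0.003, 0.871, 0.492, 0.002]
ft_force: [1.2, 0.1, 0.6]
gripper_width: 0.57
```

View pics/pair14.png

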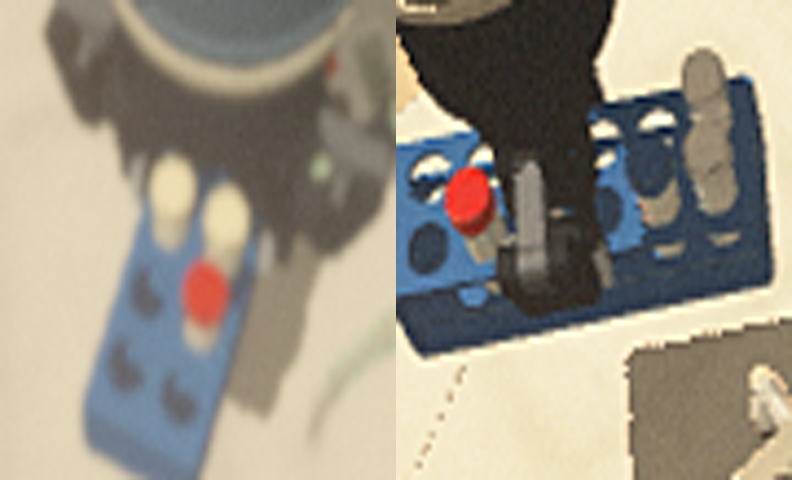

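View pics/w14.png

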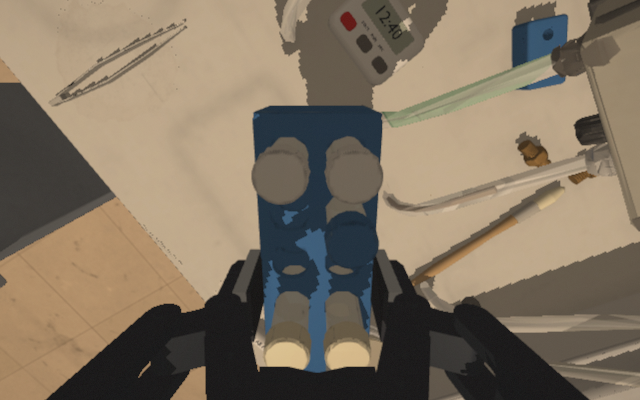

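The rack is held and upright; I gripped it at TCP reading 0.003, so the chamber floor will be at about 0.015. Carrying it over the chamber.

Run:
```python
from h import *
T=inc(-.022,-.015,.21);print(T)
rows(T,16,down(.1685))
```

```text
[0.51582713 0.14952296 0.21      ]
[[0.51,-0.29,-0.15,-0.0,-0.0,-0.64],[0.53,-0.27,-0.15,-0.0,-0.0,-0.64],[0.54,-0.25,-0.15,-0.0,-0.0,-0.64],[0.55,-0.22,-0.15,-0.0,-0.0,-0.64],[0.56,-0.2,-0.15,-0.0,-0.0,-0.64],[0.57,-0.17,-0.15,-0.0,-0.0,-0.64],[0.57,-0.15,-0.15,-0.0,-0.0,-0.64],[0.58,-0.12,-0.15,-0.0,-0.0,-0.64],[0.58,-0.1,-0.15,-0.0,-0.0,-0.64],[0.59,-0.07,-0.15,-0.0,-0.0,-0.64],[0.59,-0.04,-0.15,-0.0,-0.0,-0.64],[0.59,-0.02,-0.15,-0.0,-0.0,-0.64],[0.59,0.01,-0.15,-0.0,-0.0,-0.64],[0.59,0.04,-0.15,-0.0,-0.0,-0.64],[0.59,0.06,-0.15,-0.0,-0.0,-0.64],[0.58,0.09,-0.15,-0.0,-0.0,-0.64]]
```

```bash
python3 -m jog '[[[0.51,-0.29,-0.4,0,0,-0.64],[0.53,-0.27,-0.4,0,0,-0.64],[0.54,-0.25,-0.4,0,0,-0.64],[0.55,-0.22,-0.4,0,0,-0.64],[0.56,-0.2,-0.4,0,0,-0.64],[0.57,-0.17,-0.2,0,0,-0.64],[0.57,-0.15,-0.1,0,0,-0.64],[0.58,-0.12,0,0,0,-0.64],[0.58,-0.1,0,0,0,-0.64],[0.59,-0.07,0,0,0,-0.64],[0.59,-0.04,0,0,0,-0.64],[0.59,-0.02,0,0,0,-0.64],[0.59,0.01,0,0,0,-0.64],[0.59,0.04,0,0,0,-0.64],[0.59,0.06,0,0,0,-0.64],[0.58,0.09,0,0,0,-0.64],[0,0,0,0,0,0],[0,0,0,0,0,0]]]'
python3 - <<'E'
from h import *
for n in("side","scene","wrist"):
  c=read_camera(n); cv2.imwrite(f"pics/{n}15.png",c["frame"][:,:,::-1])
shift(inc(-.022,-.015,.015),down(.1685))
E
```

```text
time_s: 15.62
eef_pos: [0.5147, 0.1504, 0.2049]
orientation: [-0.001, 0.643, 0.766, -0.001]
ft_force: [0.1, 0.1, -1.5]
gripper_width: 0.565
tcp [0.5151 0.1489 0.2057] shift tool units [0.01 0.03 4.77]
turn tool units(4deg) [-0.03 -0.    0.04]
```

View pics/scene15.png

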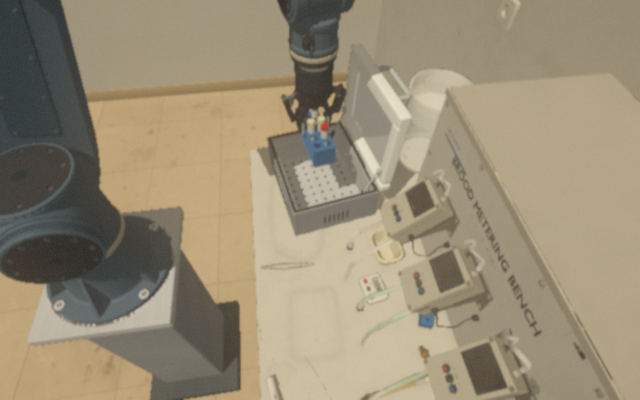

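View pics/wrist15.png

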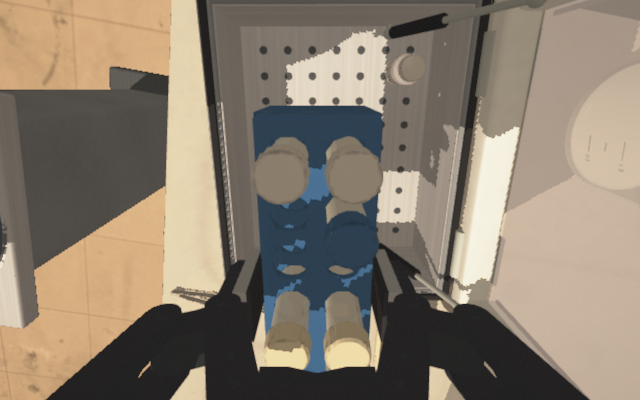

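View pics/side15.png

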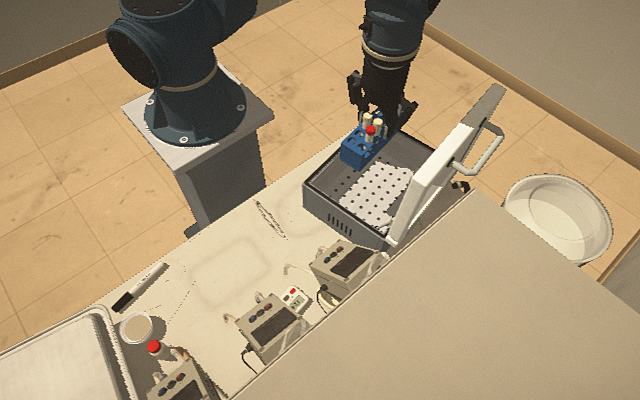

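Run:
```python
from h import *
c=read_camera("wrist")
K=np.linalg.inv(c["intrinsics"]);d=c["extrinsics"][:3,:3]@K@[407,68,1.];o=c["extrinsics"][:3,3]
X=o+d*(.07-o[2])/d[2];cc,ss=np.cos(.1685),np.sin(.1685);e=X[:2]-INC[:2]
print(cc*e[0]+ss*e[1],-ss*e[0]+cc*e[1])
```

```text
0.05604852776106259 0.08133711784483845
```

The vial is at about (56, 81) mm in the incubator frame, clear of where the rack will go (x −47…3, y −90…60). Lowering.

```bash
python3 -m jog '[[[0,0.03,0.6,0,0,0],[0,0,0.7,0,0,0],[0,0,0.7,0,0,0],[0,0,0.7,0,0,0],[0,0,0.6,0,0,0],[0,0,0.5,0,0,0],[0,0,0.4,0,0,0],[0,0,0.25,0,0,0],[0,0,0.1,0,0,0],[0,0,0.05,0,0,0],[0,0,0,0,0,0],[0,0,0,0,0,0]]]'; python3 -m jog '[[[0,0,0.06,0,0,0],[0,0,0.04,0,0,0],[0,0,0,0,0,0]]]'
python3 - <<'E'
from h import *
for n in("side","scene"):
  c=read_camera(n); cv2.imwrite(f"pics/{n}16.png",cv2.resize(c["frame"][60:240,240:440,::-1],None,fx=3,fy=3,interpolation=cv2.INTER_CUBIC))
shift(inc(-.022,-.015,.015),down(.1685))
E
```

```text
time_s: 16.82
eef_pos: [0.5171, 0.1499, 0.0232]
orientation: [-0.0, 0.644, 0.765, 0.0]
ft_force: [0.2, 0.1, -1.7]
gripper_width: 0.57
time_s: 17.07
eef_pos: [0.5165, 0.1499, 0.0183]
orientation: [-0.0, 0.644, 0.765, -0.0]
ft_force: [0.4, -0.1, -1.7]
gripper_width: 0.567
tcp [0.5165 0.1499 0.0184] shift tool units [-0.01 -0.02  0.09]
turn tool units(4deg) [-0.01 -0.01  0.06]
```

View pics/scene16.png

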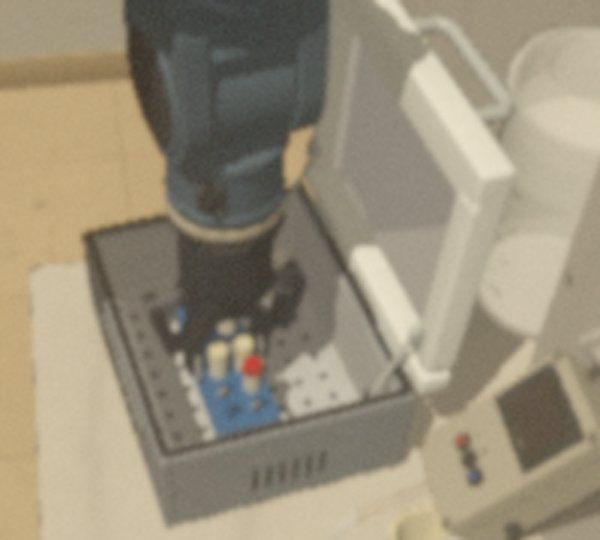

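```bash
python3 -m jog '[[[0,0,0.04,0,0,0],[0,0,0.04,0,0,0],[0,0,0,0,0,0],[0,0,0,0,0,0]]]';python3 -m jog '[[[0,0,0.03,0,0,0],[0,0,0.03,0,0,0],[0,0,0,0,0,0]]]'
```

```text
time_s: 17.5
eef_pos: [0.5164, 0.1499, 0.0151]
orientation: [-0.0, 0.644, 0.765, -0.0]
ft_force: [-0.2, 0.8, -1.2]
gripper_width: 0.568
time_s: 17.75
eef_pos: [0.5165, 0.15, 0.0148]
orientation: [-0.0, 0.644, 0.765, 0.0]
ft_force: [-15.5, -5.0, 40.2]
gripper_width: 0.573
```

Contact with the floor at 0.015, as expected. Releasing and going up.

```bash
python3 -m jog '[[[0,0,-0.05,0,0,0],[0,0,0,0,0,0],[0,0,0,0,0,0],[0,0,0,0,0,0]]]' 0.55; python3 -m jog '[[[0,0,-0.2,0,0,0],[0,0,-0.4,0,0,0],[0,0,-0.6,0,0,0],[0,0,-0.8,0,0,0],[0,0,-0.9,0,0,0],[0,0,-0.9,0,0,0],[0,0,-0.9,0,0,0],[0,0,-0.9,0,0,0],[0,0,-0.9,0,0,0],[0,0,0,0,0,0],[0,0,0,0,0,0]]]'
python3 - <<'E'
from h import *
for n in("side","wrist"):
  c=read_camera(n); cv2.imwrite(f"pics/{n}17.png",c["frame"][:,:,::-1])
for th in(1.62,):
  pts=[inc(.110-.226*np.cos(th)+.026*np.sin(th),y,.110+.226*np.sin(th)+.026*np.cos(th)) for y in(-.137,0,.137)]
  pts+=[inc(.110-.206*np.cos(th)+.066*np.sin(th),y,.110+.206*np.sin(th)+.066*np.cos(th)) for y in(-.056,.056)]
  print(np.round(pts,3).tolist());print(proj(read_camera("side"),pts).round(0).tolist())
E
```

```text
time_s: 18.08
eef_pos: [0.5164, 0.1499, 0.0145]
orientation: [-0.0, 0.644, 0.765, -0.0]
ft_force: [-0.4, -0.3, -0.2]
gripper_width: 0.777
time_s: 19.0
eef_pos: [0.5176, 0.1501, 0.277]
orientation: [0.001, 0.644, 0.765, 0.001]
ft_force: [0.4, 0.5, -1.2]
gripper_width: 0.774
[[0.703, 0.058, 0.334], [0.68, 0.193, 0.334], [0.657, 0.328, 0.334], [0.728, 0.144, 0.313], [0.709, 0.254, 0.313]]
[[427.0, 190.0], [472.0, 136.0], [509.0, 91.0], [472.0, 178.0], [504.0, 137.0]]
```

View pics/wrist17.png

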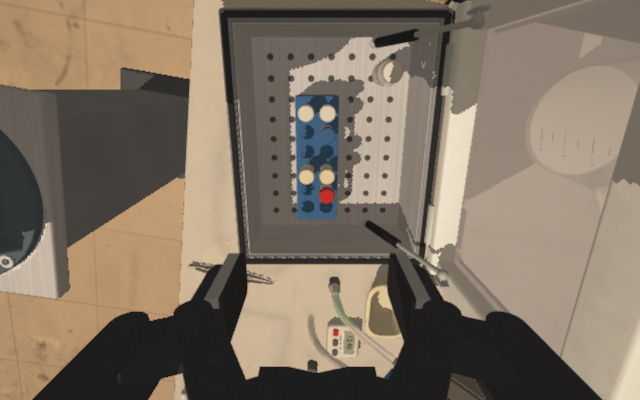

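View pics/side17.png

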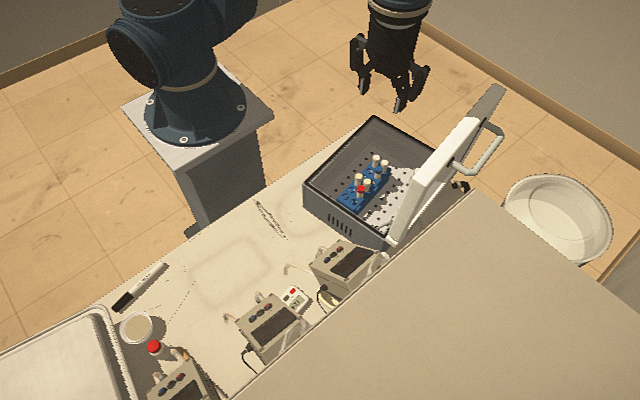

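The rack stands on the chamber floor, the vial is upright at (388,70), and the lid stands open. To close it, I'll hook the shut, forward-tilted fingers over the lid's rear upper edge beside the handle. First I'll check the bench clearance and work out the path.

```bash
cat >> h.py <<'E'
AL=np.radians(40)
def tilt(al): # tool y ~ inc x, tilted forward by al
    ex=np.array([np.cos(INC[2]),np.sin(INC[2]),0]);ez=np.array([0,0,1.])
    z=np.sin(al)*ex-np.cos(al)*ez; y=np.cos(al)*ex+np.sin(al)*ez
    return R.from_matrix(np.c_[np.cross(y,z),y,z])
def tip(th,al=AL,y=-.095,gap=0.,along=.029,half=.015):
    u=np.array([-np.cos(th),np.sin(th)]);n=np.array([np.sin(th),np.cos(th)]);h=np.array([.110,.110])
    d=np.array([np.sin(al),-np.cos(al)]);p=np.array([np.cos(al),np.sin(al)])
    if th>np.pi/2-al: q=h+.226*u+.026*n+along*d
    else: q=h+(.226-along)*u+.026*n
    q=q+(half+gap)*p
    return inc(q[0],y,q[1])
E
python3 - <<'E'
from h import *
S=read_camera("scene");D=read_camera("side")
P=lambda c:c["intrinsics"]@np.linalg.inv(c["extrinsics"])[:3]
X=cv2.triangulatePoints(P(S),P(D),np.array((447.,88)),np.array((475.,190)));print("bench corner",(X[:3]/X[3]).ravel())
for th in(1.62,1.3,.9,.6,.4):print(th,tip(th).round(3))
E
```

```text
bench corner [0.75940517 0.0699476  0.38777898]
1.62 [0.726 0.104 0.322]
1.3 [0.654 0.092 0.322]
0.9 [0.571 0.078 0.291]
0.6 [0.525 0.07  0.252]
0.4 [0.502 0.066 0.22 ]
```

Run:
```python
from h import *
A,RA=rows(inc(-.03,-.085,.37),11,tilt(AL)); print(A)
T=tip(1.62,y=-.085)+[0.0,0,.06-.024];print(T)
rows(T,8,tilt(AL),p0=A,R0=RA)
```

```text
[[-0.16,-0.02,-0.22,-0.91,-0.0,0.01],[-0.16,-0.01,-0.22,-0.91,-0.0,0.01],[-0.16,0.01,-0.22,-0.91,-0.0,0.01],[-0.16,0.02,-0.22,-0.91,-0.0,0.01],[-0.16,0.04,-0.22,-0.91,-0.0,0.01],[-0.16,0.05,-0.21,-0.91,-0.0,0.01],[-0.16,0.06,-0.21,-0.91,-0.0,0.01],[-0.16,0.08,-0.21,-0.91,-0.0,0.01],[-0.16,0.09,-0.2,-0.91,-0.0,0.01],[-0.16,0.1,-0.19,-0.91,-0.0,0.01],[-0.16,0.11,-0.19,-0.91,-0.0,0.01]]
[0.5196797 0.0791727 0.37     ]
[0.72396058 0.11392354 0.35787423]
[[0.0,0.47,0.45,0.0,0.0,0.0],[0.0,0.47,0.45,0.0,0.0,0.0],[0.0,0.47,0.45,0.0,0.0,0.0],[0.0,0.47,0.45,0.0,0.0,0.0],[0.0,0.47,0.45,0.0,0.0,0.0],[0.0,0.47,0.45,0.0,0.0,0.0],[0.0,0.47,0.45,0.0,0.0,0.0],[0.0,0.47,0.45,0.0,0.0,0.0]]
```

```bash
python3 -m jog '[[[-0.16,-0.02,-0.22,-0.91,0,0],[-0.16,-0.01,-0.22,-0.91,0,0],[-0.16,0.01,-0.22,-0.91,0,0],[-0.16,0.02,-0.22,-0.91,0,0],[-0.16,0.04,-0.22,-0.91,0,0],[-0.16,0.05,-0.21,-0.91,0,0],[-0.16,0.06,-0.21,-0.91,0,0],[-0.16,0.08,-0.21,-0.91,0,0],[-0.16,0.09,-0.2,-0.91,0,0],[-0.16,0.1,-0.19,-0.91,0,0],[-0.16,0.11,-0.19,-0.91,0,0],[0,0,0,0,0,0],[0,0,0,0,0,0]]]' -1 40
python3 - <<'E'
from h import *
p,Rc,s=tool();print(p,s["joint_pos"]);shift(inc(-.03,-.085,.37),tilt(AL));o=[]
for n in("scene","side"):
    c=read_camera(n);f=c["frame"][:,:,::-1].copy()
    for off,col in((0*Rc.apply([0,0,1]),(0,0,255)),(-.028*Rc.apply([0,0,1]),(0,255,0)),([0,0,.028],(255,0,0))):
        q=proj(c,[p+off])[0];print(n,q.round(1))
        if n=="scene" and off is None:pass
        f=f
        u,v=proj(c,[p])[0].astype(int);u0=max(u-45,0);v0=max(v-45,0)
    g=cv2.resize(f[v0:v0+70,u0:u0+65],None,fx=6,fy=6,interpolation=cv2.INTER_CUBIC)
    for off,col in((0*p,(0,0,255)),(-.028*Rc.apply([0,0,1]),(0,255,0)),(np.array([0,0,.028]),(255,0,0))):
        q=(proj(c,[p+off])[0]-[u0,v0])*6;cv2.circle(g,tuple(q.astype(int)),3,col,-1)
    o.append(g)
cv2.imwrite("pics/pair18.png",np.hstack(o))
E
```

```text
time_s: 20.33
eef_pos: [0.5192, 0.0785, 0.3705]
orientation: [0.22, 0.605, 0.719, 0.261]
ft_force: [0.1, 0.1, -0.5]
gripper_width: 0.004
[0.51923918 0.0785408  0.37050188] [ 0.13359799 -0.38570041 -0.42650151  0.8333812   0.02498183  1.54192852]
tcp [0.5192 0.0785 0.3705] shift tool units [0.01 0.   0.02]
turn tool units(4deg) [-0.02 -0.04  0.03]
scene [320.3 103.8]
scene [310.9  96.2]
scene [320.4  91.3]
side [354.5  98. ]
side [346.5  82.7]
side [356.   84.6]
```

View pics/pair18.png

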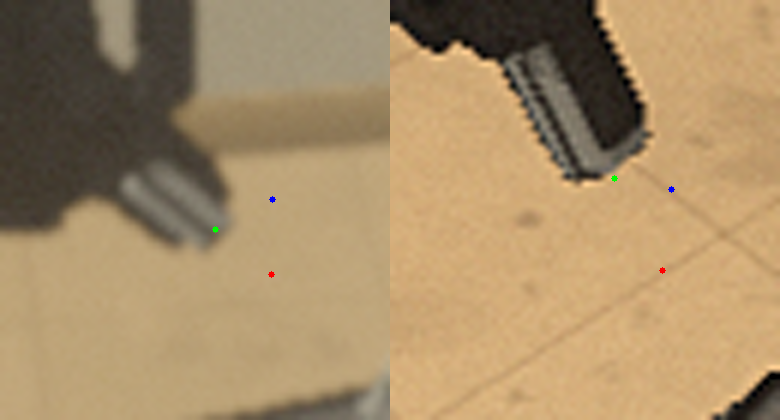

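The green marker, 28 mm back along the tool axis, matches the fingertips, so the offset is along the tool. Recomputing the approach and closing path with it.

Run:
```python
from h import *
Rt=tilt(AL);d=Rt.apply([0,0,1])*.028
g=lambda th,gap=0:tip(th,y=-.085,gap=gap)+d
A=g(1.62,.015)+[0,0,.055];print(A)
B,_=rows(A,8,Rt)
C=g(1.62,.01);print("down");rows(C,5,Rt,p0=A,R0=Rt);print(C)
print("pull")
ths=np.linspace(1.62,.35,39);Q=np.array([g(t) for t in ths]);Q[0]=C
print(np.c_[(Rt.inv().apply(np.diff(Q,axis=0))/.04)].round(2).tolist());print(Q[[10,20,30,38]].round(3))
```

```text
[0.75303166 0.11886891 0.3650668 ]
[[-0.0,0.56,0.49,-0.0,-0.01,0.0],[-0.0,0.56,0.49,-0.0,-0.01,0.0],[-0.0,0.56,0.49,-0.0,-0.01,0.0],[-0.0,0.56,0.49,-0.0,-0.01,0.0],[-0.0,0.56,0.49,-0.0,-0.01,0.0],[-0.0,0.56,0.49,-0.0,-0.01,0.0],[-0.0,0.56,0.49,-0.0,-0.01,0.0],[0.0,0.56,0.49,-0.0,-0.01,0.0]]
down
[[-0.0,-0.2,0.21,0.0,0.0,0.0],[-0.0,-0.2,0.21,0.0,0.0,0.0],[-0.0,-0.2,0.21,0.0,0.0,0.0],[-0.0,-0.2,0.21,0.0,0.0,0.0],[-0.0,-0.2,0.21,0.0,0.0,0.0]]
[0.74925569 0.11822657 0.30685286]
pull
[[-0.0, -0.38, -0.14], [0.0, -0.13, -0.14], [0.0, -0.14, -0.13], [0.0, -0.14, -0.13], [-0.0, -0.14, -0.12], [0.0, -0.15, -0.12], [-0.0, -0.15, -0.11], [0.0, -0.16, -0.11], [-0.0, -0.16, -0.1], [-0.0, -0.16, -0.1], [0.0, -0.17, -0.09], [-0.0, -0.17, -0.09], [0.0, -0.17, -0.08], [0.0, -0.17, -0.08], [-0.0, -0.18, -0.07], [-0.0, -0.18, -0.06], [0.0, -0.18, -0.06], [-0.0, -0.18, -0.05], [-0.0, -0.18, -0.05], [0.0, -0.19, -0.04], [-0.0, -0.19, -0.03], [0.0, -0.19, -0.03], [-0.0, -0.17, -0.02], [-0.0, -0.17, -0.02], [0.0, -0.17, -0.01], [0.0, -0.17, -0.0], [-0.0, -0.17, 0.0], [0.0, -0.17, 0.01], [-0.0, -0.17, 0.01], [0.0, -0.17, 0.02], [0.0, -0.16, 0.02], [-0.0, -0.16, 0.03], [-0.0, -0.16, 0.03], [0.0, -0.16, 0.04], [-0.0, -0.16, 0.04], [0.0, -0.16, 0.05], [-0.0, -0.16, 0.06], [0.0, -0.15, 0.06]]
[[0.667 0.104 0.3  ]
 [0.597 0.092 0.275]
 [0.543 0.083 0.233]
 [0.513 0.078 0.19 ]]
```

```bash
python3 -m jog '[[[0,0.56,0.49,0,0,0],[0,0.56,0.49,0,0,0],[0,0.56,0.49,0,0,0],[0,0.56,0.49,0,0,0],[0,0.56,0.49,0,0,0],[0,0.56,0.49,0,0,0],[0,0.56,0.49,0,0,0],[0,0.56,0.49,0,0,0],[0,0,0,0,0,0],[0,0,0,0,0,0]]]'
python3 - <<'E'
from h import *
Rt=tilt(AL);d=Rt.apply([0,0,1])*.028
shift(tip(1.62,y=-.085,gap=.01)+d,Rt)
for n in("scene","side"):
  c=read_camera(n); cv2.imwrite(f"pics/{n}19.png",cv2.resize(c["frame"][20:220,300:540,::-1],None,fx=3,fy=2.9,interpolation=cv2.INTER_CUBIC))
E
```

```text
time_s: 21.27
eef_pos: [0.7558, 0.1206, 0.3628]
orientation: [0.218, 0.605, 0.72, 0.26]
ft_force: [0.1, -0.5, -0.4]
gripper_width: -0.001
tcp [0.7558 0.1206 0.3628] shift tool units [-0.03 -1.02  0.97]
turn tool units(4deg) [-0.07 -0.05  0.05]
```

View pics/side19.png

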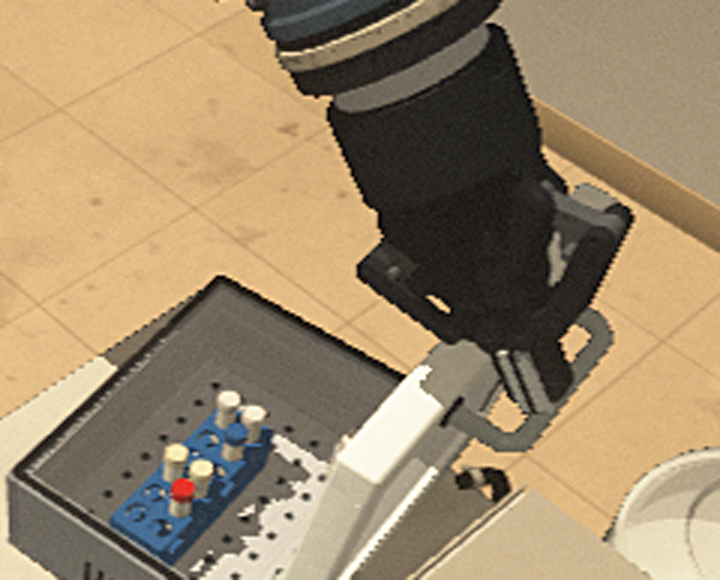

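View pics/scene19.png

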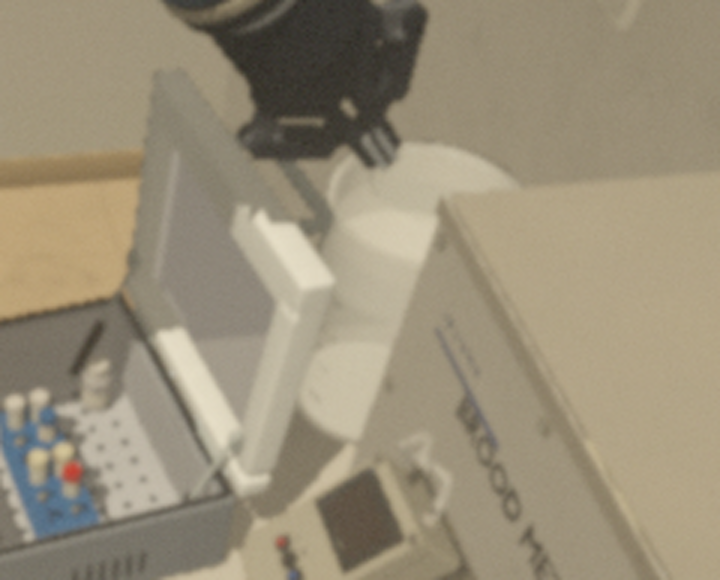

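Run:
```python
from h import *
for n in("scene","side"):
  c=read_camera(n); f=c["frame"][:,:,::-1].copy()
  g=cv2.resize(f[70:190,380:520],None,fx=5,fy=4.8,interpolation=cv2.INTER_CUBIC)
  th=1.62
  L=lambda a,b,y:inc(.110-a*np.cos(th)+b*np.sin(th),y,.110+a*np.sin(th)+b*np.cos(th))
  pts=[(tip(th,y=-.085,gap=.01),(0,0,255)),(L(.226,.026,-.137),(0,255,0)),(L(.226,.026,.137),(0,255,0)),(L(.226,.026,-.085),(0,255,255)),(L(.206,.066,-.056),(255,0,0)),(L(.206,.066,.056),(255,0,0))]
  for p,col in pts:
    q=(proj(c,[p])[0]-[380,70])*[5,4.8];cv2.circle(g,tuple(q.astype(int)),4,col,-1)
  cv2.imwrite(f"pics/{n}20.png",g)
```

```text
(no output)
```

View pics/side20.png

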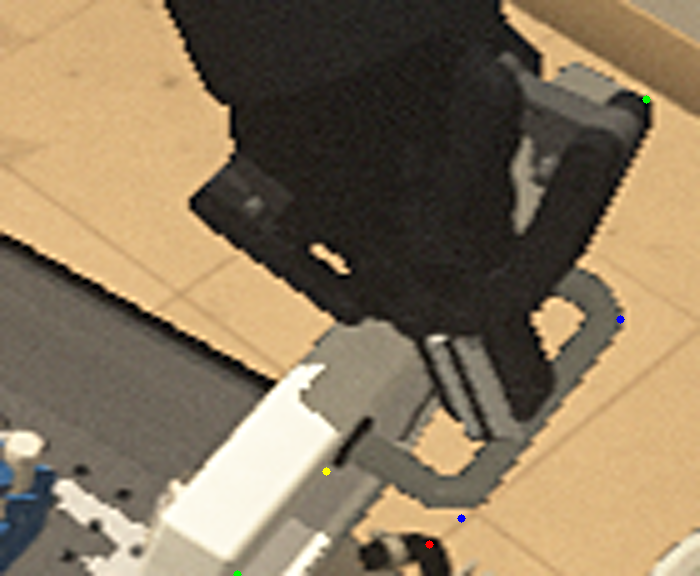

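View pics/scene20.png

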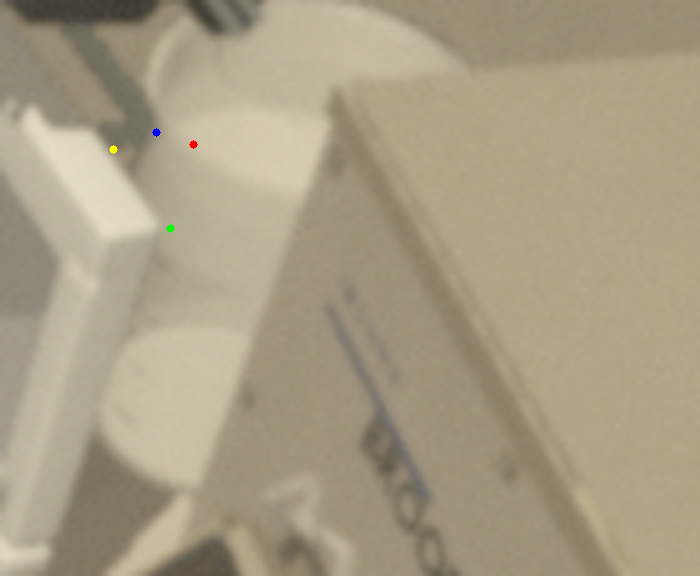

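The lid's edge is about 6 mm nearer than my model predicts, which only adds clearance. Going down behind the edge.

```bash
python3 -m jog '[[[0,-0.2,0.2,0,0,0],[0,-0.2,0.2,0,0,0],[0,-0.2,0.2,0,0,0],[0,-0.2,0.2,0,0,0],[0,-0.15,0.15,0,0,0],[0,0,0,0,0,0]]]'
python3 - <<'E'
from h import *
Rt=tilt(AL);d=Rt.apply([0,0,1])*.028
shift(tip(1.62,y=-.085,gap=0)+d,Rt)
for n in("scene","side"):
  c=read_camera(n); cv2.imwrite(f"pics/{n}21.png",cv2.resize(c["frame"][20:220,300:540,::-1],None,fx=3,fy=2.9,interpolation=cv2.INTER_CUBIC))
E
```

```text
time_s: 21.97
eef_pos: [0.7488, 0.1189, 0.3107]
orientation: [0.219, 0.605, 0.719, 0.261]
ft_force: [0.2, 0.2, -1.0]
gripper_width: 0.003
tcp [0.7488 0.1189 0.3107] shift tool units [-0.02 -0.31  0.08]
turn tool units(4deg) [-0.03 -0.04  0.04]
```

View pics/side21.png

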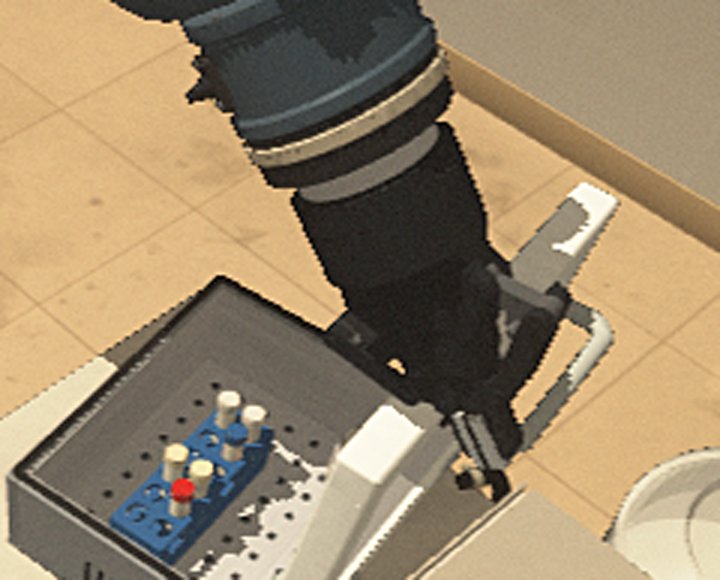

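View pics/scene21.png

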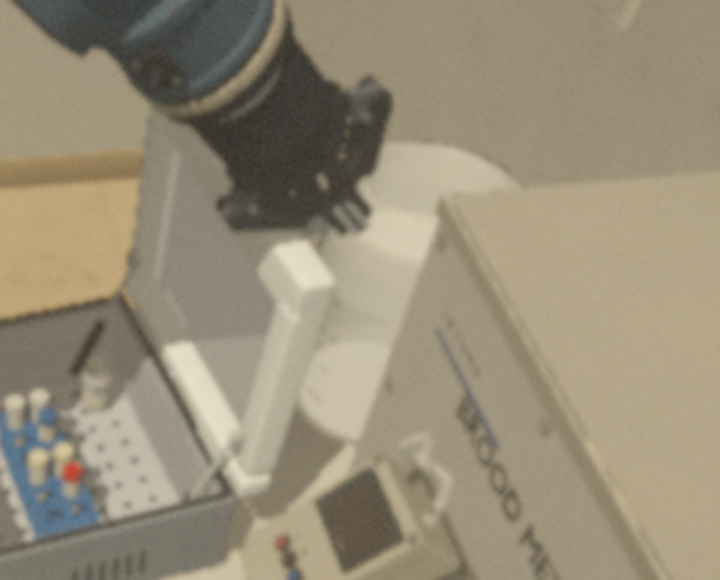

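The fingers are behind the edge with no contact. Pulling now, in stages.

```bash
python3 -m jog '[[[0,-0.05,0.15,0,0,0],[0,-0.2,0,0,0,0],[0,-0.2,-0.1,0,0,0],[0,-0.13,-0.14,0,0,0],[0,-0.14,-0.13,0,0,0],[0,-0.14,-0.13,0,0,0],[0,-0.14,-0.12,0,0,0],[0,-0.15,-0.12,0,0,0]]]'
python3 - <<'E'
from h import *
for n in("side",):
  c=read_camera(n); cv2.imwrite(f"pics/{n}22.png",cv2.resize(c["frame"][20:220,300:540,::-1],None,fx=3,fy=2.9,interpolation=cv2.INTER_CUBIC))
E
```

```text
time_s: 22.73
eef_pos: [0.7001, 0.1103, 0.3024]
orientation: [0.221, 0.605, 0.719, 0.263]
ft_force: [2.7, 0.5, 6.0]
gripper_width: -0.004
```

View pics/side22.png

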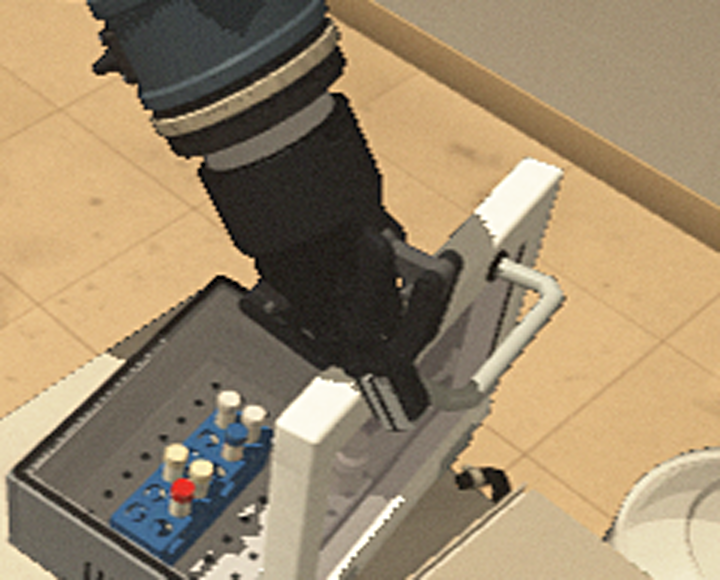

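The lid is coming forward at about 6 N. Continuing.

```bash
python3 -m jog '[[[0,-0.16,-0.11,0,0,0],[0,-0.16,-0.1,0,0,0],[0,-0.16,-0.1,0,0,0],[0,-0.17,-0.09,0,0,0],[0,-0.17,-0.09,0,0,0],[0,-0.17,-0.08,0,0,0],[0,-0.17,-0.08,0,0,0],[0,-0.18,-0.07,0,0,0],[0,-0.18,-0.06,0,0,0],[0,-0.18,-0.06,0,0,0],[0,-0.18,-0.05,0,0,0]]]'
python3 - <<'E'
from h import *
for n in("side","scene"):
  c=read_camera(n); cv2.imwrite(f"pics/{n}23.png",cv2.resize(c["frame"][20:220,240:480,::-1],None,fx=3,fy=2.9,interpolation=cv2.INTER_CUBIC))
E
```

```text
time_s: 23.7
eef_pos: [0.6202, 0.0964, 0.2795]
orientation: [0.22, 0.605, 0.719, 0.262]
ft_force: [1.7, 0.3, 2.2]
gripper_width: -0.001
```

View pics/side23.png

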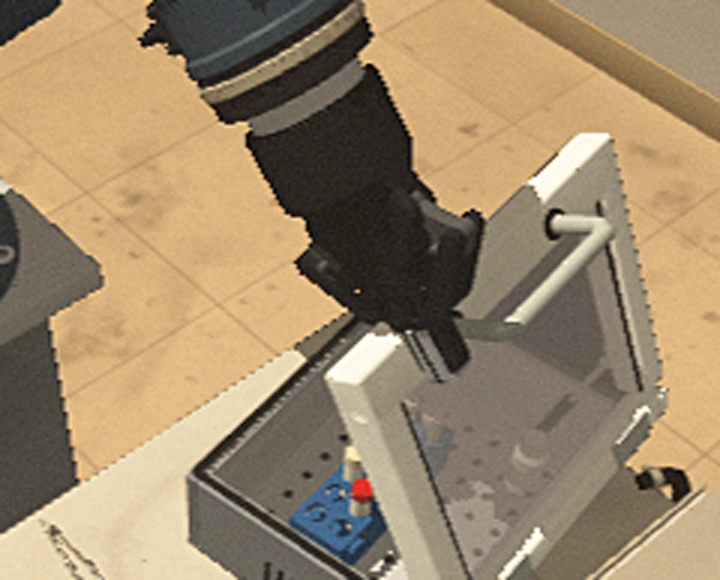

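View pics/scene23.png

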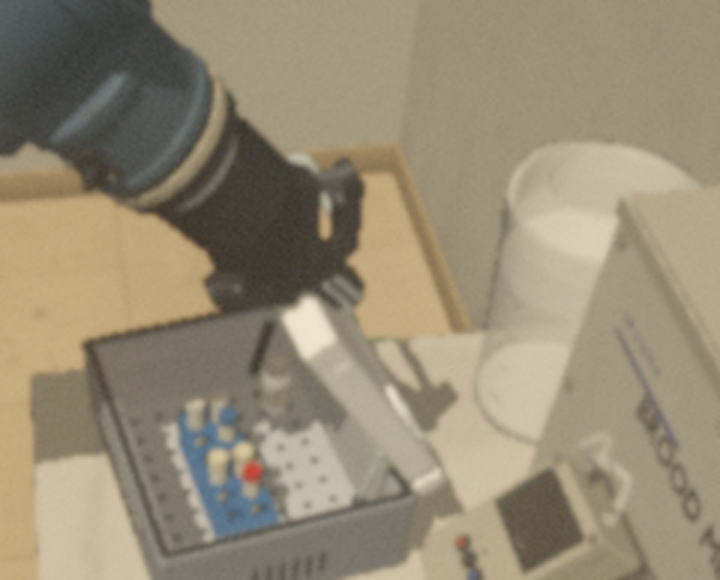

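```bash
python3 -m jog '[[[0,-0.18,-0.05,0,0,0],[0,-0.19,-0.04,0,0,0],[0,-0.19,-0.03,0,0,0],[0,-0.19,-0.03,0,0,0],[0,-0.17,-0.02,0,0,0],[0,-0.17,-0.02,0,0,0],[0,-0.17,-0.01,0,0,0],[0,-0.17,0,0,0,0],[0,-0.17,0,0,0,0],[0,-0.17,0.01,0,0,0]]]'
python3 - <<'E'
from h import *
for n in("side",):
  c=read_camera(n); cv2.imwrite(f"pics/{n}24.png",cv2.resize(c["frame"][20:220,240:480,::-1],None,fx=3,fy=2.9,interpolation=cv2.INTER_CUBIC))
E
```

```text
time_s: 24.63
eef_pos: [0.5623, 0.0863, 0.2398]
orientation: [0.22, 0.605, 0.719, 0.262]
ft_force: [0.8, 0.2, 1.0]
gripper_width: 0.002
```

View pics/side24.png

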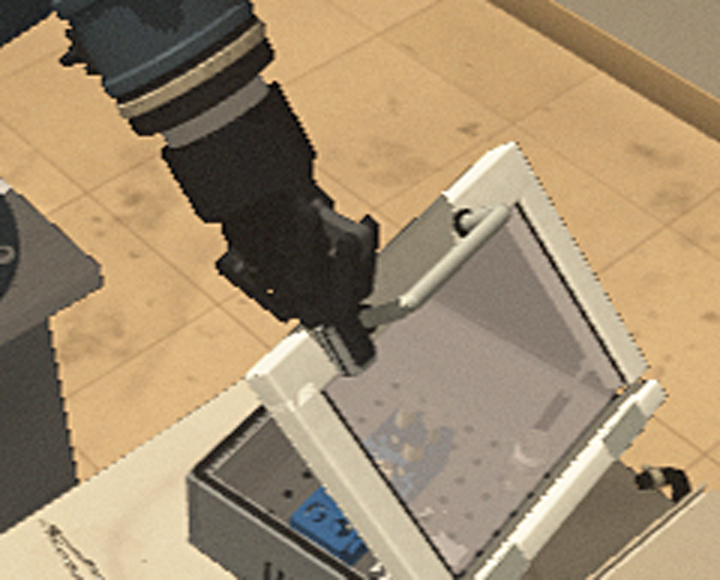

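```bash
python3 -m jog '[[[0,-0.17,0.01,0,0,0],[0,-0.17,0.02,0,0,0],[0,-0.16,0.02,0,0,0],[0,-0.16,0.03,0,0,0],[0,-0.16,0.03,0,0,0],[0,-0.16,0.04,0,0,0],[0,-0.16,0.04,0,0,0],[0,-0.16,0.05,0,0,0],[0,-0.16,0.06,0,0,0],[0,-0.15,0.06,0,0,0],[0,-0.15,0.06,0,0,0],[0,-0.15,0.07,0,0,0],[0,-0.15,0.07,0,0,0],[0,-0.14,0.08,0,0,0]]]'
python3 - <<'E'
from h import *
for n in("side",):
  c=read_camera(n); cv2.imwrite(f"pics/{n}25.png",cv2.resize(c["frame"][20:220,240:480,::-1],None,fx=3,fy=2.9,interpolation=cv2.INTER_CUBIC))
E
```

```text
time_s: 25.85
eef_pos: [0.5123, 0.0776, 0.1635]
orientation: [0.22, 0.605, 0.719, 0.262]
ft_force: [0.4, 0.1, -0.1]
gripper_width: 0.001
```

View pics/side25.png

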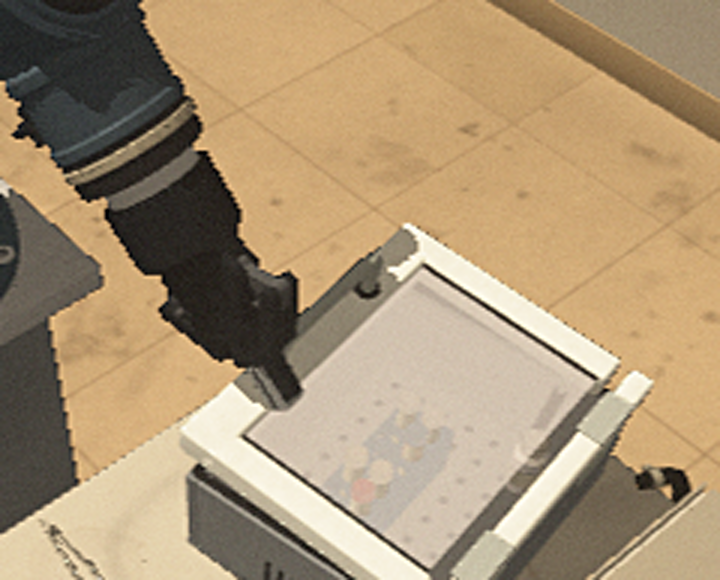

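The lid is nearly down at about 0.2 rad and sinking by itself. I'll retreat along the tool axis and wait.

```bash
python3 -m jog '[[[0,0.1,-0.4,0,0,0],[0,0.2,-0.6,0,0,0],[0,0.2,-0.8,0,0,0],[0,0,-0.8,0,0,0],[0,0,-0.8,0,0,0],[0,0,0,0,0,0],[0,0,0,0,0,0],[0,0,0,0,0,0],[0,0,0,0,0,0],[0,0,0,0,0,0],[0,0,0,0,0,0],[0,0,0,0,0,0],[0,0,0,0,0,0],[0,0,0,0,0,0],[0,0,0,0,0,0],[0,0,0,0,0,0],[0,0,0,0,0,0],[0,0,0,0,0,0],[0,0,0,0,0,0],[0,0,0,0,0,0]]]';python3 -m jog '[[[0,0,0,0,0,0],[0,0,0,0,0,0],[0,0,0,0,0,0],[0,0,0,0,0,0],[0,0,0,0,0,0],[0,0,0,0,0,0],[0,0,0,0,0,0],[0,0,0,0,0,0],[0,0,0,0,0,0],[0,0,0,0,0,0],[0,0,0,0,0,0],[0,0,0,0,0,0],[0,0,0,0,0,0],[0,0,0,0,0,0],[0,0,0,0,0,0]]]'
python3 - <<'E'
from h import *
for n in("side","scene"):
  c=read_camera(n); f=c["frame"][95:245,240:480,::-1]
  cv2.imwrite(f"pics/{n}26.png",cv2.resize(f,None,fx=3,fy=3.5,interpolation=cv2.INTER_CUBIC))
  a=cv2.imread(f"pics/{n}0.png");d=cv2.absdiff(a,np.ascontiguousarray(c["frame"][:,:,::-1]))
  cv2.imwrite(f"pics/{n}d.png",cv2.resize(cv2.convertScaleAbs(d[95:245,240:480],alpha=2),None,fx=3,fy=3.5))
E
```

```text
time_s: 27.57
eef_pos: [0.4416, 0.0652, 0.2812]
orientation: [0.22, 0.605, 0.719, 0.262]
ft_force: [-0.8, -0.2, 0.1]
gripper_width: -0.001
time_s: 28.82
eef_pos: [0.4416, 0.0653, 0.2812]
orientation: [0.22, 0.605, 0.719, 0.262]
ft_force: [0.3, 0.2, 0.3]
gripper_width: 0.002
```

View pics/side26.png

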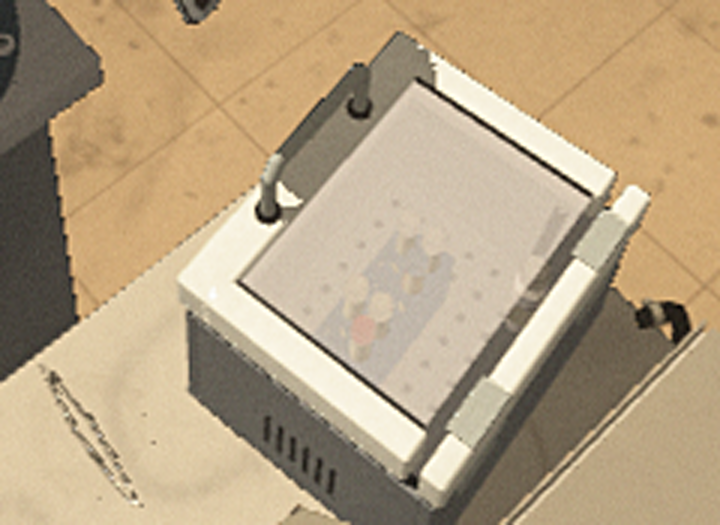

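View pics/sided.png

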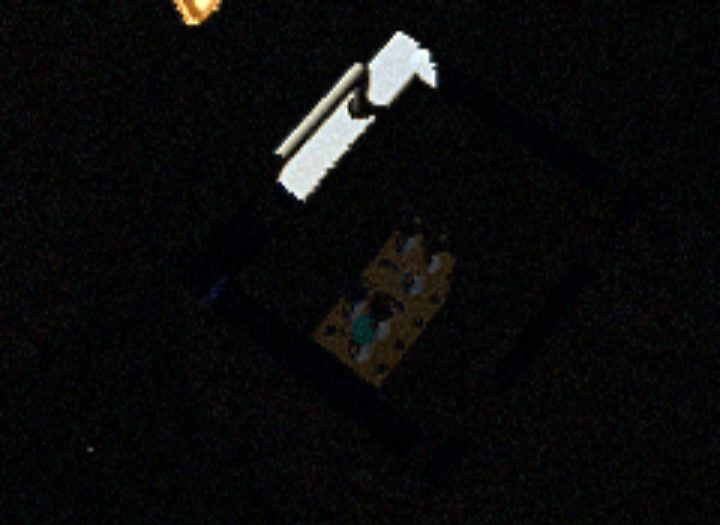

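View pics/scene26.png

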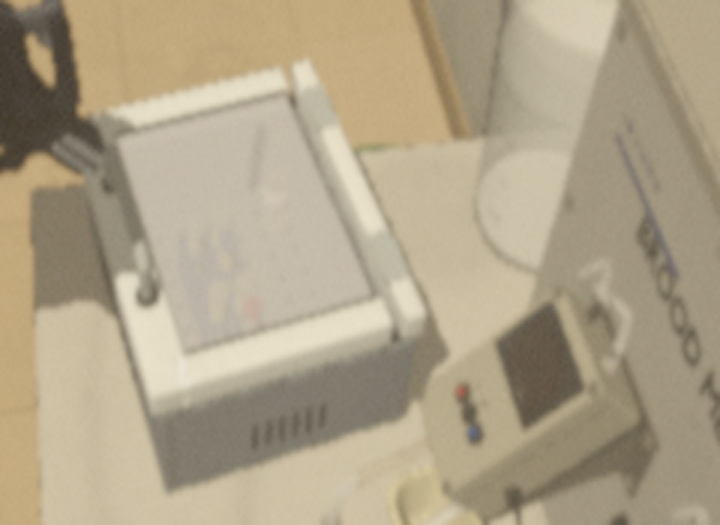

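The lid edges line up exactly with the first picture; the only differences are shadow and the rack seen through the window. The rack and vial stand upright and nothing is being touched, so I'm handing in.

```bash
python3 -c "
from cell import env
print(env.finish_job())"
```

```text
the job is handed in; nothing more can be done
None
```

I opened the lid by its handle until the struts held it upright and stood the rack on the chamber floor. I then pulled the lid back from behind its top edge until it sank shut, and handed the job in at about 29 s. No verdict was reported.

**Last checks:**
- **Lid:** in the side camera, its edges coincide with the picture taken before I started, so it looks fully shut.
- **Rack and vial:** both appear upright through the lid window. The vial's image is unchanged from the start.
- **Contact:** the arm is clear of everything. The force reading was below 1 N.

**What disagreed or went wrong:**
- **Fingertip position:** the cameras showed the fingertips about 28 mm short of the reported TCP, along the tool axis. My first two grasps closed above the handle bar because of this. I corrected for it afterwards.
- **Open-lid position:** the upright lid's edge was about 6 mm nearer the robot than I predicted. This caused no problem.
- **Rack set-down force:** the wrist force reached about 40 N for a moment as the rack touched the floor. That is well under the 120 N wrist limit, and the fingers, not the gripper body, held the rack.

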